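# Warm reagent bottles and check each with the infrared thermometer

### The arm

A 7-joint arm with a two-finger parallel gripper is mounted at the origin on the work surface. World frame = base frame: x ahead of the robot, y to its left, z up, the work surface at z = 0. Lengths are in mm, angles in rad, forces in N, time in s.
With the tool pointing down it reaches from about 425 to 1025 mm from the base axis. Payload 3.6 kg.
Tool frame: the origin (TCP) lies midway between the tips of the shut fingers; the grasp point (between the pads) lies 19 mm behind it; y points along the fingers, x is the direction in which the jaws open and shut, and the axes are right-handed (so a half turn about y gives the same grasp; the last joint's range is limited). The gripper opens to 85 mm and grips with 20 to 120 N. Pads are 22 mm wide; open, the fingers measure 114 mm over their backs; the gripper's body (76 mm by 85 mm) begins 54 mm behind the grasp point. The pads swing forward as they close: fully open they stand 13 mm farther back than shut.
Start: joints at [-1.302, 0.591, 0.048, 1.609, -0.033, 0.943, -0.034], TCP at [256.615, 678.069, 231.302] pointing down, gripper open.
Joint ranges: [-2.69, 2.69], [-0.47, 2.24], [-1.27, 1.36], [0.19, 2.51], [-1.53, 4.68], [0.08, 2.07], [-3.09, 3.09]. Speed limits (rad/s): [2.57, 2.57, 3.14, 3.14, 3.14, 3.14, 3.14].

### API

Orientations are given as a unit quaternion [x, y, z, w].
In Python, from bench import arm, viewer gives the robot as it stands.
- The arm moves only by the shell command python3 -m jog 'ROWS'. ROWS is JSON, a list of rows, each an object of numbers: "dx", "dy", "dz": the shift along the world's x, y, z in units of 40 mm (1.0 is 40 mm); "yaw": the turn about the world's z in units of 6 degrees (1.0 is 6 degrees); "gripper": the closure in counts, from 0 (fully open) to 255 (shut). A call has exactly 8 rows; each row shifts and turns the commanded pose from where the row before left it; what a row does not reach is not made up. A row lasts 1/12 s, in which the tool goes at most 41.7 mm and 7.16 degrees, less where a joint would pass 70% of its speed; a pose out of reach is approached as far as the arm can. A call is refused whole if a number of a shift passes 1 or a number of a turn 1, either way. A call with a gripper value outside its range is refused whole. The fingers move at their own pace and stop on an object; the grip force is fixed at half the most. Time passes only in rows, so rows that do not move let the fingers close, or fill a call up. It gives the time, the measured TCP pose, the force and the opening at its end, in the units of the state.
- arm.sense(): the state, without advancing time (a new reading comes with each control period).
- viewer.camera(name): name is "scene" or "top" or "wrist"; returns the picture (400x640x3 uint8, red, green, blue); there is no depth.
- viewer.get_calibration(name): a dict with "fx", "fy", "cx", "cy" (pixels), "R" (3x3) and "t" (3): a world point X has camera coordinates R X + t. Camera axes: x right, y down, z forward; pixel columns grow to the right and rows downward; lengths in mm; the calibration is good to about 2 mm. A picture is of the moment at which its call begins: read the wrist's pose just before it. get_calibration takes no time and is no camera call; for the wrist camera it gives the pose at the moment of the call.
- arm.close_job(): hands the job in, once; it reports no verdict.
The state is a dict: "clock": time; "qpos": joint angles; "dq": joint speeds; "joint_efforts": joint torques, N m; "ee_pos": TCP position; "tcp_rot": TCP orientation; "force": force on the tool from outside, world axes, zero at the start; "torque": the same for the moment, N m; "width": finger opening in mm.
Only numpy, scipy, OpenCV 4.12 (cv2) and the standard library are available. Lean on these libraries where they do the work, as an engineer would, in place of code of your own. Each camera call takes 0.05 s, during which the arm holds its last target. There are 200 camera calls.

### The job

Stand every amber bottle that is there upright and wholly on the warming plate and slide the heat slider until it is level with the steel set pointer. Then take the infrared thermometer and, working from the shortest bottle to the tallest, aim it at the middle of each bottle's label from about 8 cm off the glass and hold it steady there for a good second; then lay it back in its cradle, and only after that slide the heat fully back to off. The bottles stay on the plate; leave the tube rack, tip box and beaker where they are.

Things in the scene. Friction and masses are not known exactly. Their poses are not given: they have to be found in the camera images.
- plate: Warming plate: a flat grey box with a bare aluminium top, 140 (x) x 340 (y) x 40 mm high, fixed to the bench; no rim. Origin at the centre of its underside, so the top is 40 mm above it. Its y axis runs along its length.
- heat_base: Heat control: a flat grey plastic box on the bench left of the plate, 80 (x) x 180 (y) x 16 mm high, fixed, with a slot along its y axis (which points roughly away from the robot) and scale ticks. Origin at the centre of its underside.
- heat (a joint): Slider of the heat control, in m along the control's +y axis: 0 = fully off (the end near the robot), 0.10 = the other end. It needs about 2 N and stays where it is left.
- heat_top (a point): Centre of the top of the slider's grip: a black block with a white centre line, 28 mm across the track, 20 mm along it, 40 mm tall; its top is 56 mm above the bench. With the slider at 0 it lies 50 mm from the control's centre towards -y; it moves along the control's y axis.
- pointer: Set pointer: a small steel clip (12 mm along the track, 7 mm high) on top of the heat control beside the track, on its -x side, 30 mm from the track's centre line, where it stays put; it marks the heat wanted. Its origin is level, along the track, with its tip; its y axis is the control's. The slider is set when the grip's centre line is level with it along the track.
- cradle: Cradle of the thermometer: white base 150 x 60 x 8 mm fixed to the bench, with two posts 20 mm thick at 45 mm either side of its centre along x (70 mm of free space between them for the fingers). The thermometer lies across the posts, 45 mm above the cradle's origin, between side lips 44 mm apart and 14 mm high. Origin at the centre of its underside; x along the thermometer.
- thermo: Infrared thermometer, hand-held stick: grey bar 120 (x) x 30 (y) x 32 mm (z), 150 g, with a black round nozzle at its +x end and a small display on top at the other. Origin at the centre of the bar's underside. It measures along its own +x axis. Lies level in the cradle at the start, and its middle can be gripped from above across its 30 mm width.
- lens (a point): Front of the thermometer's lens, 70 mm ahead of the bar's origin along x and 16 mm above its underside; its axes are the thermometer's, and the line of sight is its +x axis.
- bottle1: Amber glass reagent bottle, the shortest of the four sizes (may be absent): round body 48 mm across and 44 mm high, then a 14 mm neck (20 mm across), then a black cap 28 mm across and 22 mm high; 80 mm tall in all, about 120 g, with a thick heavy bottom. Stands upright; origin at the centre of its underside, z up.
- bottle1_label (a point): Middle of that bottle's white paper label band (30 mm high, all round the body), taken on the bottle's axis, 22 mm above its underside.
- bottle2: Amber glass reagent bottle, the second shortest of the four sizes (may be absent): round body 52 mm across and 60 mm high, then a 14 mm neck (20 mm across), then a black cap 28 mm across and 22 mm high; 96 mm tall in all, about 160 g, with a thick heavy bottom. Stands upright; origin at the centre of its underside, z up.
- bottle2_label (a point): Middle of that bottle's white paper label band (30 mm high, all round the body), taken on the bottle's axis, 30 mm above its underside.
- bottle3: Amber glass reagent bottle, the second tallest of the four sizes (may be absent): round body 56 mm across and 76 mm high, then a 14 mm neck (20 mm across), then a black cap 28 mm across and 22 mm high; 112 mm tall in all, about 210 g, with a thick heavy bottom. Stands upright; origin at the centre of its underside, z up.
- bottle3_label (a point): Middle of that bottle's white paper label band (30 mm high, all round the body), taken on the bottle's axis, 38 mm above its underside.
- bottle4: Amber glass reagent bottle, the tallest of the four sizes (may be absent): round body 60 mm across and 92 mm high, then a 14 mm neck (20 mm across), then a black cap 28 mm across and 22 mm high; 128 mm tall in all, about 270 g, with a thick heavy bottom. Stands upright; origin at the centre of its underside, z up.
- bottle4_label (a point): Middle of that bottle's white paper label band (30 mm high, all round the body), taken on the bottle's axis, 46 mm above its underside.
- tuberack: Bystander: low white rack of capped tubes, 60 x 110 x 57 mm. Origin under its centre.
- tipbox: Bystander: clear and blue box of pipette tips, 85 x 120 x 59 mm. Origin under its centre.
- beaker: Bystander: glass beaker 68 mm across, 85 mm tall. Origin under its centre.
Things that resemble listed ones, but are neither listed nor needed, are in the scene too. Leave any red or yellow look-alike of the bottle3 alone.

How it is judged (in metres and radians):
On the way, in this order (a step that is already met when the one before it is completed fails the run):
1. all bottles present stand wholly on the plate and the slider is level with the set pointer (within 6 mm) (x of bottle1 in the frame of plate between -0.049 and 0.049 m and y of bottle1 in the frame of plate between -0.149 and 0.149 m and z of bottle1 in the frame of plate between 0.035 and 0.046 m and angle between each of bottle1, bottle2, bottle3, bottle4's own z axis and vertical below 0.1 rad and linear speed of each of bottle1, bottle2, bottle3, bottle4 below 0.02 m/s and x of bottle2 in the frame of plate between -0.047 and 0.047 m and y of bottle2 in the frame of plate between -0.147 and 0.147 m and z of bottle2 in the frame of plate between 0.035 and 0.046 m and x of bottle3 in the frame of plate between -0.045 and 0.045 m and y of bottle3 in the frame of plate between -0.145 and 0.145 m and z of bottle3 in the frame of plate between 0.035 and 0.046 m and x of bottle4 in the frame of plate between -0.043 and 0.043 m and y of bottle4 in the frame of plate between -0.143 and 0.143 m and z of bottle4 in the frame of plate between 0.035 and 0.046 m and y of heat_top in the frame of pointer between -0.006 and 0.006 m), for 0.3 s.
2. the lens is aimed for 1 s at the label's middle on the shortest size, standing on the plate (line of sight within 14 mm across and up or down, lens 5 to 16 cm from the bottle's axis) (x of bottle1_label in the frame of lens between 0.05 and 0.16 m and y of bottle1_label in the frame of lens between -0.014 and 0.014 m and z of bottle1_label in the frame of lens between -0.014 and 0.014 m and x of bottle1 in the frame of plate between -0.049 and 0.049 m and y of bottle1 in the frame of plate between -0.149 and 0.149 m and z of bottle1 in the frame of plate between 0.035 and 0.046 m and angle between bottle1's own z axis and vertical below 0.1 rad), for 1 s.
3. the lens is aimed for 1 s at the label's middle on the second shortest size, standing on the plate (line of sight within 14 mm across and up or down, lens 5 to 16 cm from the bottle's axis) (x of bottle2_label in the frame of lens between 0.05 and 0.16 m and y of bottle2_label in the frame of lens between -0.014 and 0.014 m and z of bottle2_label in the frame of lens between -0.014 and 0.014 m and x of bottle2 in the frame of plate between -0.047 and 0.047 m and y of bottle2 in the frame of plate between -0.147 and 0.147 m and z of bottle2 in the frame of plate between 0.035 and 0.046 m and angle between bottle2's own z axis and vertical below 0.1 rad), for 1 s.
4. the lens is aimed for 1 s at the label's middle on the second tallest size, standing on the plate (line of sight within 14 mm across and up or down, lens 5 to 16 cm from the bottle's axis) (x of bottle3_label in the frame of lens between 0.05 and 0.16 m and y of bottle3_label in the frame of lens between -0.014 and 0.014 m and z of bottle3_label in the frame of lens between -0.014 and 0.014 m and x of bottle3 in the frame of plate between -0.045 and 0.045 m and y of bottle3 in the frame of plate between -0.145 and 0.145 m and z of bottle3 in the frame of plate between 0.035 and 0.046 m and angle between bottle3's own z axis and vertical below 0.1 rad), for 1 s.
5. the lens is aimed for 1 s at the label's middle on the tallest size, standing on the plate (line of sight within 14 mm across and up or down, lens 5 to 16 cm from the bottle's axis) (x of bottle4_label in the frame of lens between 0.05 and 0.16 m and y of bottle4_label in the frame of lens between -0.014 and 0.014 m and z of bottle4_label in the frame of lens between -0.014 and 0.014 m and x of bottle4 in the frame of plate between -0.043 and 0.043 m and y of bottle4 in the frame of plate between -0.143 and 0.143 m and z of bottle4 in the frame of plate between 0.035 and 0.046 m and angle between bottle4's own z axis and vertical below 0.1 rad), for 1 s.
6. the thermometer lies in its cradle, let go, with the slider still level with the pointer (x of thermo in the frame of cradle between -0.015 and 0.015 m and y of thermo in the frame of cradle between -0.012 and 0.012 m and z of thermo in the frame of cradle between 0.04 and 0.05 m and angle between thermo's own z axis and vertical below 0.08 rad and linear speed of thermo below 0.02 m/s and contact force between the fingers and thermo below 0.1 N and y of heat_top in the frame of pointer between -0.006 and 0.006 m), for 0.3 s.
At the end, for the whole second after the job is handed in: Every bottle present stands upright and at rest wholly on the plate (3 mm overhang allowed), the thermometer lies level in its cradle (within 15 mm along, 12 mm across), released, and the slider is back at off (within 6 mm) (x of bottle1 in the frame of plate between -0.049 and 0.049 m and y of bottle1 in the frame of plate between -0.149 and 0.149 m and z of bottle1 in the frame of plate between 0.035 and 0.046 m and angle between each of bottle1, bottle2, bottle3, bottle4's own z axis and vertical below 0.1 rad and linear speed of each of bottle1, bottle2, bottle3, bottle4, thermo below 0.02 m/s and x of bottle2 in the frame of plate between -0.047 and 0.047 m and y of bottle2 in the frame of plate between -0.147 and 0.147 m and z of bottle2 in the frame of plate between 0.035 and 0.046 m and x of bottle3 in the frame of plate between -0.045 and 0.045 m and y of bottle3 in the frame of plate between -0.145 and 0.145 m and z of bottle3 in the frame of plate between 0.035 and 0.046 m and x of bottle4 in the frame of plate between -0.043 and 0.043 m and y of bottle4 in the frame of plate between -0.143 and 0.143 m and z of bottle4 in the frame of plate between 0.035 and 0.046 m and x of thermo in the frame of cradle between -0.015 and 0.015 m and y of thermo in the frame of cradle between -0.012 and 0.012 m and z of thermo in the frame of cradle between 0.04 and 0.05 m and angle between thermo's own z axis and vertical below 0.08 rad and contact force between the fingers and thermo below 0.1 N and value of joint heat below 0.006 m); the robot touches nothing.
It fails at once if the tube rack is shoved more than 3 cm or tipped (distance of tuberack from where it was at the start of the episode above 0.03 m or angle between tuberack's own z axis and vertical above 0.3 rad).
It fails at once if the tip box is shoved more than 3 cm or tipped (distance of tipbox from where it was at the start of the episode above 0.03 m or angle between tipbox's own z axis and vertical above 0.3 rad).
It fails at once if the beaker is shoved more than 3 cm or tipped (distance of beaker from where it was at the start of the episode above 0.03 m or angle between beaker's own z axis and vertical above 0.3 rad).
Of bottle1, bottle2, bottle3, bottle4 only 2 to 3 are there at a start; the rules pass over those that are not, and their reading is None.
At some moment in a run one of bottle1, bottle2, bottle3, bottle4 may be knocked a few centimetres aside while the robot is not near it.
It also fails if it takes over 205 s, if anything falls off the work surface, if the arm or the gripper's body presses on something with over 40 N, if the wrist force passes 120 N, or if a joint passes its speed limit or range.

## Working session

There is one attempt and no reset: what is moved stays moved. The work goes in short steps, Python scripts to look and compute and a shell command to move; the robot and the scene stay as the last step left them, time stands still between calls to the robot, and variables do not carry over. Pictures are saved under pics/ and viewed, on a budget of 14 in all, crops included, one or two more only if the job needs it, and the job is handed in when it is done.

```bash
mkdir -p pics; ls; cat > h.py <<'E'
from bench import arm, viewer
import numpy as np, cv2
def snap(cam,fn,crop=None,s=1):
    im=viewer.camera(cam)[:,:,::-1]
    cv2.imwrite('pics/full_'+fn,im)
    if crop: x0,y0,x1,y1=crop; im=im[y0:y1,x0:x1]
    if s!=1: im=cv2.resize(im,None,fx=s,fy=s,interpolation=cv2.INTER_CUBIC)
    cv2.imwrite('pics/'+fn,im)
def ray(cam,u,v,z,c=None):
    c=c or viewer.get_calibration(cam)
    R=np.array(c['R']);t=np.array(c['t'])
    d=R.T@np.array([(u-c['cx'])/c['fx'],(v-c['cy'])/c['fy'],1]);o=-R.T@t
    return o+d*(z-o[2])/d[2]
def proj(cam,X,c=None):
    c=c or viewer.get_calibration(cam)
    p=np.array(c['R'])@np.array(X)+np.array(c['t'])
    return np.array([c['fx']*p[0]/p[2]+c['cx'],c['fy']*p[1]/p[2]+c['cy']])
E
python3 - <<'E'
from h import *
s=arm.sense();print(s)
for c in ('top','scene'):
    snap(c,c+'1.png',s=1.25); k=viewer.get_calibration(c);print(c,k)
E
```

```text
pics
{'clock': 0.0, 'qpos': array([-1.30250243,  0.59214912,  0.04828759,  1.60984801, -0.03330796,
        0.94267237, -0.03367499]), 'dq': array([-0.00021649, -0.00130353,  0.00180708,  0.00202928,  0.00129767,
       -0.0011096 , -0.00049735]), 'joint_efforts': array([-1.28142860e-04, -5.48700500e+01,  1.54651970e+00, -1.98114485e+01,
        9.40650178e-03,  9.09627794e-03, -7.20676809e-06]), 'ee_pos': array([256.3056311 , 677.2914392 , 230.10936348]), 'tcp_rot': array([ 0.5822647 ,  0.40128055, -0.40255389, -0.58128488]), 'force': array([ 0.38478359, -1.21110596,  0.78455751]), 'torque': array([-0.00180966, -0.00154804,  0.01509736]), 'width': 85.48513849569457}
top {'fx': 434.0025457194132, 'fy': 434.0025457194132, 'cx': 316.5130750873316, 'cy': 201.07738433721164, 'R': array([[ 2.64466302e-02, -9.99650225e-01,  5.17603209e-05],
       [-9.76251713e-01, -2.58387390e-02, -2.15092892e-01],
       [ 2.15018996e-01,  5.63795107e-03, -9.76593593e-01]]), 't': array([ -60.46579482,  542.58540406, 1268.56568911])}
scene {'fx': 384.6621195693586, 'fy': 384.6621195693586, 'cx': 313.2337307715706, 'cy': 195.93042562981796, 'R': array([[-0.57484901,  0.81798827,  0.02106668],
       [ 0.55514722,  0.40879039, -0.72436316],
       [-0.60113242, -0.40470433, -0.68909666]]), 't': array([ 351.15063659, -231.03697047, 1392.82572096])}
```

View pics/top1.png

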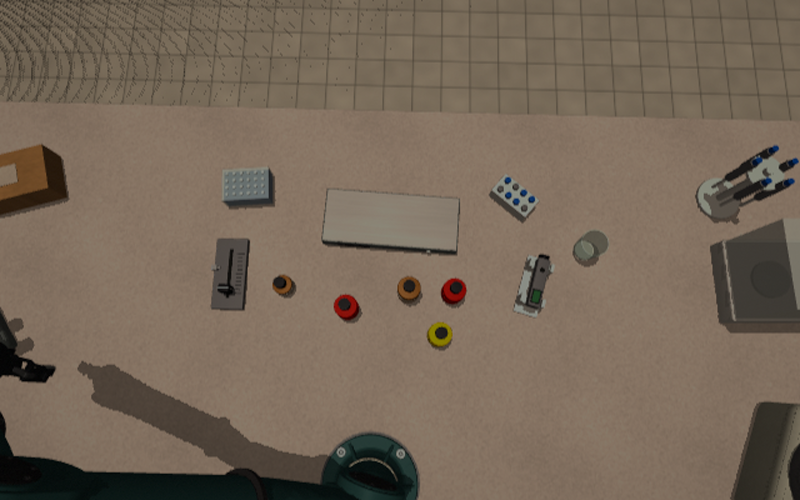

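View pics/scene1.png

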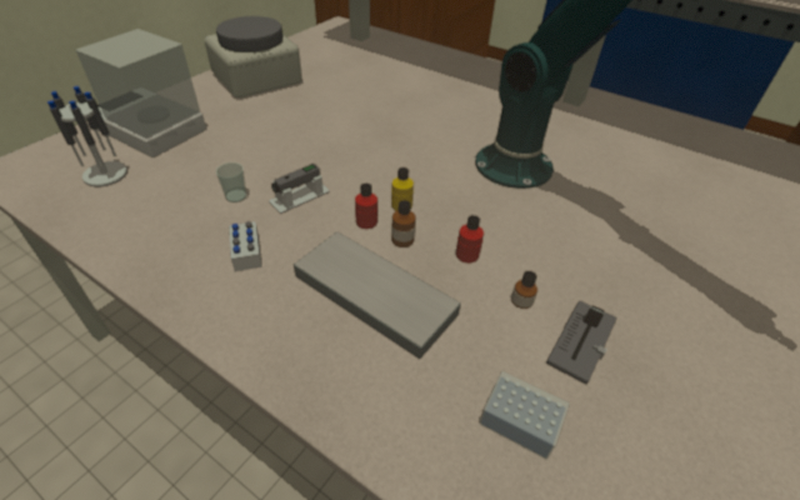

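The amber candidates in the top picture (1.25x) are (283,285), small, and (409,289), larger. Red (346,306), red (453,290) and yellow (440,334) are look-alikes to leave alone. I'll confirm in enlarged crops.

```bash
python3 - <<'E'
import cv2,numpy as np
t=cv2.imread('pics/full_top1.png')[130:275,165:450]
s=cv2.imread('pics/full_scene1.png')[125:275,210:495]
f=lambda i:cv2.resize(i,(798,int(i.shape[0]*2.8)),interpolation=cv2.INTER_CUBIC)
cv2.imwrite('pics/c1.png',f(t));cv2.imwrite('pics/c2.png',f(s))
E
```

```text
(no output)
```

View pics/c1.png

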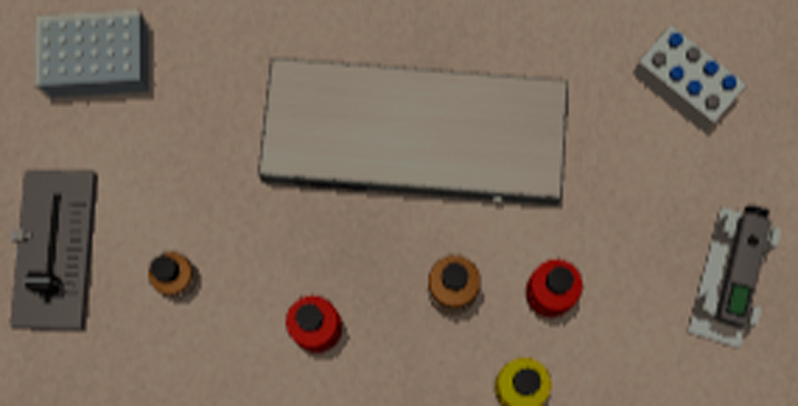

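View pics/c2.png

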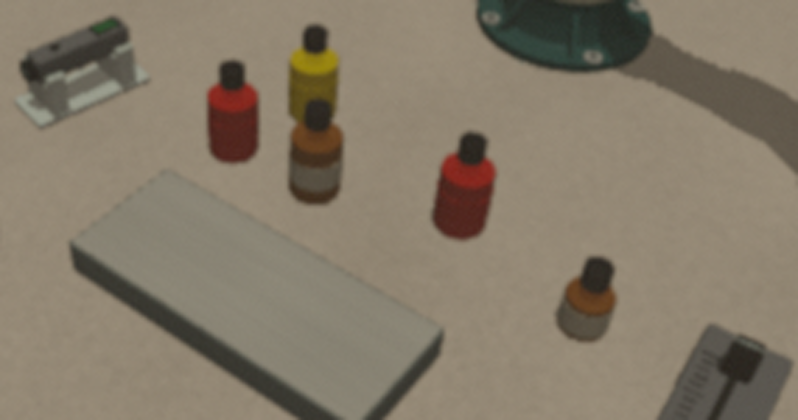

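```bash
cat >> h.py <<'E'
T=lambda x,y,z:ray('top',165+x/2.8,130+y/2.8,z)
S=lambda x,y,z:ray('scene',210+x/2.8,125+y/2.8,z)
E
python3 - <<'E'
from h import *
np.set_printoptions(precision=1,suppress=True)
for n,t,s in (('A',(165,267),(598,264)),('B',(455,276),(318,106))):
    for H in (80,96,112,128): print(n,H,T(*t,H),S(*s,H), 'd',np.linalg.norm(T(*t,H)-S(*s,H)))
P=[T(*p,40) for p in((270,58),(568,80),(560,199),(261,179))];print('plate',P,np.mean(P,0))
B=[T(*p,16) for p in((26,172),(97,172),(85,328),(12,327))];print('base',B,np.mean(B,0))
print('slot/ptr',T(20,235,23),'slider',T(45,281,56),S(741,352,56),'ptr', )
C=[T(*p,0) for p in((722,208),(690,332),(740,346))];print('cr',C)
print('th',T(752,215,77),T(736,318,77), S(28,70,61),S(118,25,77))
print('reds',T(309,317,112),T(560,280,112),T(526,381,112))
E
```

```text
A 80 [458.2 227.   80. ] [457.2 230.   80. ] d 3.2110271377065
A 96 [455.7 223.5  96. ] [473.3 233.2  96. ] d 20.161864097025806
A 112 [453.2 219.9 112. ] [489.5 236.4 112. ] d 39.829226064879485
A 128 [450.7 216.4 128. ] [505.6 239.6 128. ] d 59.58112243370465
B 80 [456.7 -81.   80. ] [419.5 -99.6  80. ] d 41.56940650028329
B 96 [454.2 -80.7  96. ] [436.5 -88.9  96. ] d 19.554265036726303
B 112 [451.7 -80.3 112. ] [453.4 -78.2 112. ] d 2.7324258050748353
B 128 [449.3 -80.  128. ] [470.4 -67.5 128. ] d 24.562291541037183
plate [array([707.8, 133.8,  40. ]), array([ 690.5, -205.2,   40. ]), array([ 552.2, -196.4,   40. ]), array([566.2, 136.2,  40. ])] [629.2 -32.9  40. ]
base [array([572.9, 406.5,  16. ]), array([575., 326.,  16.]), array([397.9, 324.3,  16. ]), array([396.9, 404.9,  16. ])] [485.7 365.5  16. ]
slot/ptr [498.9 403.8  23. ] slider [443.3 360.6  56. ] [457.1 367.9  56. ] ptr
cr [array([ 555.5, -385.5,    0. ]), array([ 413. , -346.1,    0. ]), array([ 398.9, -401.4,    0. ])]
th [ 531.8 -398.6   77. ] [ 420.3 -378.3   77. ] [ 538.2 -405.7   61. ] [ 430.3 -367.7   77. ]
reds [405.3  68.5 112. ] [ 450.4 -188.8  112. ] [ 346.1 -154.6  112. ]
```

Two amber bottles fit the description, confirmed by triangulating the cap tops. Bottle1 is 80 mm tall at (458,228) and bottle3 is 112 mm tall at (452,-79). I'm moving above the heat slider first.

```bash
python3 -m jog '[{"dx":0.3,"dy":-0.49,"yaw":-0.72},{"dx":0.3,"dy":-0.49,"yaw":-0.72},{"dx":0.3,"dy":-0.49,"yaw":-0.72},{"dx":0.3,"dy":-0.49,"yaw":-0.72},{"dx":0.3,"dy":-0.49,"yaw":-0.72},{"dx":0.3,"dy":-0.49,"yaw":-0.72},{"dx":0.3,"dy":-0.49,"yaw":-0.72},{"dx":0.3,"dy":-0.49,"yaw":-0.72}]'
python3 -m jog '[{"dx":0.3,"dy":-0.49,"yaw":-0.72},{"dx":0.3,"dy":-0.49,"yaw":-0.72},{"dx":0.3,"dy":-0.49,"yaw":-0.72},{"dx":0.3,"dy":-0.49,"yaw":-0.72},{"dx":0.3,"dy":-0.49,"yaw":-0.72},{"dx":0.3,"dy":-0.49,"yaw":-0.72},{"dx":0.3,"dy":-0.49,"yaw":-0.72},{"dx":0.3,"dy":-0.49,"yaw":-0.72}]'
cat >> h.py <<'E'
import json
def st():
    s=arm.sense();x,y,z,w=s['tcp_rot']
    print('t %.2f'%s['clock'],'p',np.round(s['ee_pos'],1),'jaw %.1f'%np.degrees(np.arctan2(2*(x*y+z*w),1-2*(y*y+z*z))),'ax',np.round([2*(x*z+y*w),2*(y*z-x*w),1-2*(x*x+y*y)],3),'w %.1f'%s['width'],'F',np.round(s['force'],1))
def wsnap(fn,s=1.25):
    c=viewer.get_calibration('wrist');st();snap('wrist',fn,s=s)
    json.dump({k:np.array(v).tolist() for k,v in c.items()},open('pics/'+fn+'.json','w'))
def W(fn,u,v,z,s=1.25): return ray('',u/s,v/s,z,json.load(open('pics/'+fn+'.json')))
E
python3 -c "
from h import *
wsnap('w1.png')"
```

```text
t 0.10 p [256.3 677.3 230.2] jaw 69.3 ax [-0.935  0.354 -0.   ] w 85.0 F [-0.4  0.3  0.3]$[0]: bad value
$[0]: bad value
```

View pics/w1.png

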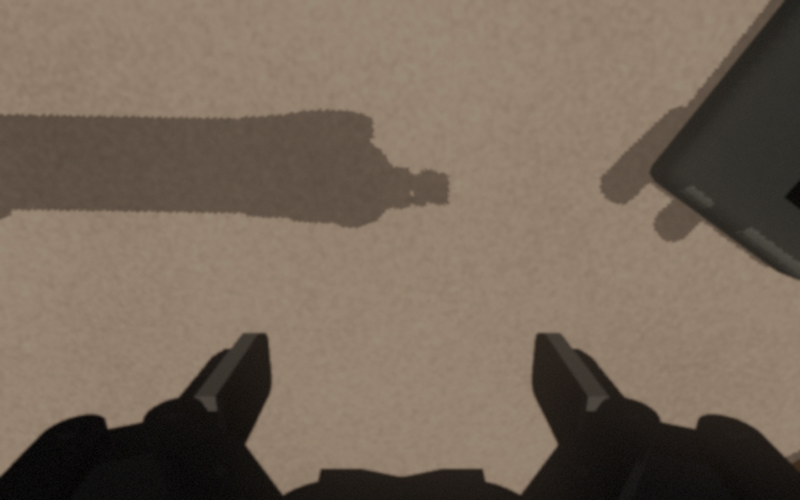

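The moves were refused because the rows need every key. The wrist camera sees the fingers at the bottom and bare bench ahead.

```bash

for i in 1 2; do python3 -m jog '[{"dx":0.3,"dy":-0.49,"dz":0,"yaw":-0.72,"gripper":0},{"dx":0.3,"dy":-0.49,"dz":0,"yaw":-0.72,"gripper":0},{"dx":0.3,"dy":-0.49,"dz":0,"yaw":-0.72,"gripper":0},{"dx":0.3,"dy":-0.49,"dz":0,"yaw":-0.72,"gripper":0},{"dx":0.3,"dy":-0.49,"dz":0,"yaw":-0.72,"gripper":0},{"dx":0.3,"dy":-0.49,"dz":0,"yaw":-0.72,"gripper":0},{"dx":0.3,"dy":-0.49,"dz":0,"yaw":-0.72,"gripper":0},{"dx":0.3,"dy":-0.49,"dz":0,"yaw":-0.72,"gripper":0}]'; done
python3 -c "
from h import *
wsnap('w2.png')"
```

```text
clock: 0.82
ee_pos: [352.9, 520.1, 231.1]
tcp_rot: [0.675, 0.21, -0.21, -0.675]
force: [0.3, 0.0, -0.5]
width: 85.5
clock: 1.48
ee_pos: [449.1, 363.2, 231.2]
tcp_rot: [0.707, -0.001, 0.001, -0.707]
force: [0.6, -0.1, 0.1]
width: 85.7
t 1.48 p [449.1 363.2 231.2] jaw -0.1 ax [ 0.002  1.    -0.   ] w 85.7 F [ 0.6 -0.1  0.1]
```

View pics/w2.png

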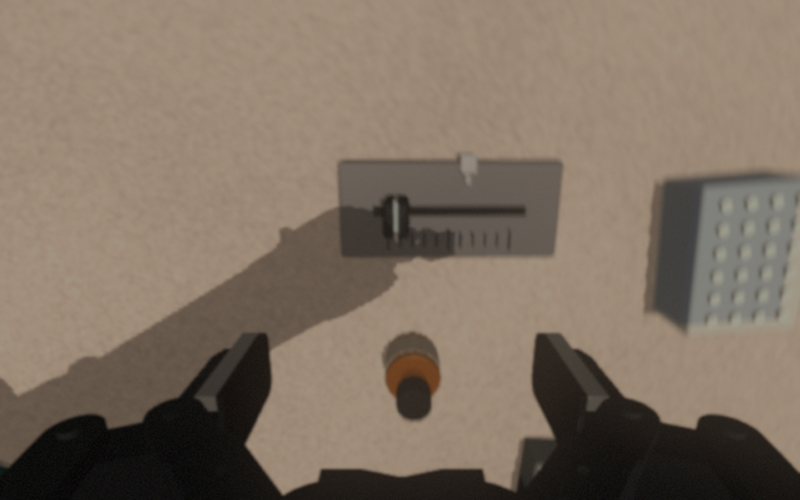

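```bash
python3 - <<'E'
from h import *
np.set_printoptions(precision=1,suppress=True)
f='w2.png'
print('slider top',W(f,396,216,56),W(f,387,205,56),W(f,405,226,56))
print('ptr tip',W(f,469,182,20),W(f,468,160,20))
B=[W(f,*p,16) for p in ((340,161),(562,161),(555,256),(343,256))];print(B,np.mean(B,0))
print('slot',W(f,374,212,16),W(f,526,212,16))
print('bot',W(f,414,408,80), 'cam',-np.array((c:=viewer.get_calibration('wrist'))['R']).T@np.array(c['t']))
print(proj('wrist',[449,363,0])*1.25)
E
```

```text
slider top [445.6 373.5  56. ] [439.2 381.5  56. ] [452.1 366.1  56. ]
ptr tip [502.8 393.2  20. ] [501.3 410.2  20. ]
[array([401.4, 409.4,  16. ]), array([575.7, 408.9,  16. ]), array([577.7, 331.1,  16. ]), array([400.6, 331.6,  16. ])] [488.9 370.2  16. ]
slot [427.3 368.7  16. ] [550.6 368.4  16. ]
bot [458.7 229.4  80. ] cam [453.3 432.1 372.9]
[395.9 207.2]
```

Slider grip is at about (446,370), so the heat is around 7 mm. The pointer tip is at x≈502. I'll grip the block along x.

```bash

python3 -m jog '[{"dx":-0.08,"dy":0.17,"dz":0,"yaw":0,"gripper":0},{"dx":0,"dy":0,"dz":-0.9,"yaw":0,"gripper":0},{"dx":0,"dy":0,"dz":-0.9,"yaw":0,"gripper":0},{"dx":0,"dy":0,"dz":-0.9,"yaw":0,"gripper":0},{"dx":0,"dy":0,"dz":-0.9,"yaw":0,"gripper":0},{"dx":0,"dy":0,"dz":-0.8,"yaw":0,"gripper":0},{"dx":0,"dy":0,"dz":-0.4,"yaw":0,"gripper":0},{"dx":0,"dy":0,"dz":-0.35,"yaw":0,"gripper":0}]'
python3 -m jog '[{"dx":0,"dy":0,"dz":0,"yaw":0,"gripper":255},{"dx":0,"dy":0,"dz":0,"yaw":0,"gripper":255},{"dx":0,"dy":0,"dz":0,"yaw":0,"gripper":255},{"dx":0,"dy":0,"dz":0,"yaw":0,"gripper":255},{"dx":0,"dy":0,"dz":0,"yaw":0,"gripper":255},{"dx":0,"dy":0,"dz":0,"yaw":0,"gripper":255},{"dx":0,"dy":0,"dz":0,"yaw":0,"gripper":255},{"dx":0,"dy":0,"dz":0,"yaw":0,"gripper":255}]'
```

```text
clock: 2.2
ee_pos: [444.0, 371.5, 22.7]
tcp_rot: [0.708, 0.0, -0.002, -0.707]
force: [0.0, 0.5, 0.6]
width: 85.4
clock: 2.87
ee_pos: [445.8, 371.9, 26.6]
tcp_rot: [-0.707, -0.001, 0.001, 0.708]
force: [-0.9, -0.7, 6.8]
width: 19.2
```

```bash

python3 -m jog '[{"dx":0.25,"dy":0,"dz":0,"yaw":0,"gripper":255},{"dx":0.25,"dy":0,"dz":0,"yaw":0,"gripper":255},{"dx":0.25,"dy":0,"dz":0,"yaw":0,"gripper":255},{"dx":0.25,"dy":0,"dz":0,"yaw":0,"gripper":255},{"dx":0.25,"dy":0,"dz":0,"yaw":0,"gripper":255},{"dx":0.16,"dy":0,"dz":0,"yaw":0,"gripper":255},{"dx":0,"dy":0,"dz":0,"yaw":0,"gripper":255},{"dx":0,"dy":0,"dz":0,"yaw":0,"gripper":255}]'
python3 -m jog '[{"dx":0,"dy":0,"dz":0,"yaw":0,"gripper":0},{"dx":0,"dy":0,"dz":0,"yaw":0,"gripper":0},{"dx":0,"dy":0,"dz":0,"yaw":0,"gripper":0},{"dx":0,"dy":0,"dz":0.2,"yaw":0,"gripper":0},{"dx":0,"dy":0,"dz":0.8,"yaw":0,"gripper":0},{"dx":0,"dy":0,"dz":0.9,"yaw":0,"gripper":0},{"dx":0,"dy":0,"dz":0.9,"yaw":0,"gripper":0},{"dx":0,"dy":0,"dz":0.9,"yaw":0,"gripper":0}]'
python3 -m jog '[{"dx":-0.25,"dy":-0.5,"dz":0.5,"yaw":0,"gripper":0},{"dx":-0.2,"dy":-0.5,"dz":0,"yaw":0,"gripper":0},{"dx":-0.2,"dy":-0.5,"dz":0,"yaw":0,"gripper":0},{"dx":-0.15,"dy":-0.5,"dz":0,"yaw":0,"gripper":0},{"dx":-0.15,"dy":-0.5,"dz":0,"yaw":0,"gripper":0},{"dx":-0.15,"dy":-0.5,"dz":0,"yaw":0,"gripper":0},{"dx":0,"dy":-0.56,"dz":0,"yaw":0,"gripper":0},{"dx":0,"dy":0,"dz":0,"yaw":0,"gripper":0}]'
python3 - <<'E'
from h import *
wsnap('w3.png')
im=cv2.imread('pics/full_w3.png'); t=viewer.camera('top')[:,:,::-1]
cv2.imwrite('pics/full_t3.png',t)
a=cv2.resize(im,(640,400)); b=cv2.resize(t[180:260,165:245],(400,400),interpolation=cv2.INTER_CUBIC)
o=np.zeros((600,800,3),np.uint8); o[:200,:400]=0
o[200:600,400:]=b; o[:400,:400]=cv2.resize(im,None,fx=1,fy=1)[:,120:520]
cv2.imwrite('pics/w3c.png',o)
E
```

```text
clock: 3.53
ee_pos: [504.0, 372.2, 26.6]
tcp_rot: [-0.706, -0.002, -0.001, 0.708]
force: [1.1, 1.0, 6.5]
width: 19.1
clock: 4.2
ee_pos: [501.1, 370.7, 174.9]
tcp_rot: [0.707, 0.001, -0.001, -0.707]
force: [0.7, 0.9, -0.3]
width: 85.2
clock: 4.87
ee_pos: [456.4, 223.3, 193.5]
tcp_rot: [0.708, -0.002, 0.0, -0.706]
force: [0.2, -0.8, 0.6]
width: 85.3
t 4.87 p [456.4 223.3 193.5] jaw -0.2 ax [ 0.003  1.    -0.003] w 85.3 F [ 0.2 -0.8  0.6]
```

View pics/w3c.png

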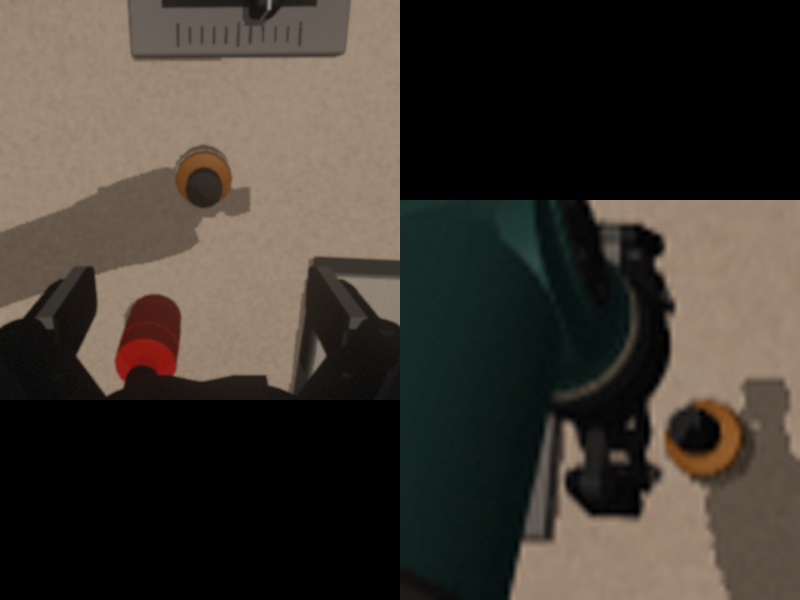

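Left pane: bottle1's cap is at full-frame pixel (323,188), and the slider has moved up near the pointer. In the right pane (top view) the arm hides the control.

```bash
python3 - <<'E'
from h import *
np.set_printoptions(precision=1,suppress=True)
print(W('w3.png',323.5,186,80,1), W('w3.png',323.5,177,44,1))
st()
E
```

```text
[458.3 235.8  80. ] [458.5 234.8  44. ]
t 4.97 p [457.6 228.  193.7] jaw 0.0 ax [-0.  1.  0.] w 85.2 F [-0.6  0.1 -0.9]
```

```bash

python3 -m jog '[{"dx":0,"dy":0.05,"dz":-0.3,"yaw":0,"gripper":0},{"dx":0,"dy":0,"dz":-0.8,"yaw":0,"gripper":0},{"dx":0,"dy":0,"dz":-0.8,"yaw":0,"gripper":0},{"dx":0,"dy":0,"dz":-0.8,"yaw":0,"gripper":0},{"dx":0,"dy":0,"dz":-0.8,"yaw":0,"gripper":0},{"dx":0,"dy":0,"dz":-0.6,"yaw":0,"gripper":0},{"dx":0,"dy":0,"dz":-0.43,"yaw":0,"gripper":0},{"dx":0,"dy":0,"dz":0,"yaw":0,"gripper":0}]'
python3 -m jog '[{"dx":0,"dy":0,"dz":0,"yaw":0,"gripper":255},{"dx":0,"dy":0,"dz":0,"yaw":0,"gripper":255},{"dx":0,"dy":0,"dz":0,"yaw":0,"gripper":255},{"dx":0,"dy":0,"dz":0,"yaw":0,"gripper":255},{"dx":0,"dy":0,"dz":0,"yaw":0,"gripper":255},{"dx":0,"dy":0,"dz":0,"yaw":0,"gripper":255},{"dx":0,"dy":0,"dz":0,"yaw":0,"gripper":255},{"dx":0,"dy":0,"dz":0,"yaw":0,"gripper":255}]'
python3 -m jog '[{"dx":0,"dy":0,"dz":0.2,"yaw":0,"gripper":255},{"dx":0,"dy":0,"dz":0.3,"yaw":0,"gripper":255},{"dx":0,"dy":0,"dz":0.3,"yaw":0,"gripper":255},{"dx":0,"dy":0,"dz":0.3,"yaw":0,"gripper":255},{"dx":0,"dy":0,"dz":0.3,"yaw":0,"gripper":255},{"dx":0,"dy":0,"dz":0.3,"yaw":0,"gripper":255},{"dx":0,"dy":0,"dz":0.3,"yaw":0,"gripper":255},{"dx":0,"dy":0,"dz":0,"yaw":0,"gripper":255}]'
```

```text
clock: 5.63
ee_pos: [457.1, 232.1, 9.2]
tcp_rot: [0.707, 0.0, -0.003, -0.707]
force: [-0.7, 0.5, -0.1]
width: 85.3
clock: 6.3
ee_pos: [458.4, 231.7, 13.2]
tcp_rot: [-0.707, -0.002, 0.001, 0.708]
force: [-2.0, 0.0, 6.1]
width: 46.8
clock: 6.97
ee_pos: [458.8, 231.2, 94.3]
tcp_rot: [-0.706, -0.002, -0.0, 0.708]
force: [0.8, 1.1, -1.7]
width: 46.7
```

```bash

for i in 1 2; do python3 -m jog '[{"dx":0.29,"dy":-0.36,"dz":0,"yaw":0,"gripper":255},{"dx":0.29,"dy":-0.36,"dz":0,"yaw":0,"gripper":255},{"dx":0.29,"dy":-0.36,"dz":0,"yaw":0,"gripper":255},{"dx":0.29,"dy":-0.36,"dz":0,"yaw":0,"gripper":255},{"dx":0.29,"dy":-0.36,"dz":0,"yaw":0,"gripper":255},{"dx":0.29,"dy":-0.36,"dz":0,"yaw":0,"gripper":255},{"dx":0.29,"dy":-0.36,"dz":0,"yaw":0,"gripper":255},{"dx":0.29,"dy":-0.36,"dz":0,"yaw":0,"gripper":255}]'; done
python3 -m jog '[{"dx":0,"dy":0,"dz":0,"yaw":0,"gripper":255},{"dx":0,"dy":0,"dz":-0.2,"yaw":0,"gripper":255},{"dx":0,"dy":0,"dz":-0.2,"yaw":0,"gripper":255},{"dx":0,"dy":0,"dz":-0.2,"yaw":0,"gripper":255},{"dx":0,"dy":0,"dz":-0.2,"yaw":0,"gripper":255},{"dx":0,"dy":0,"dz":-0.1,"yaw":0,"gripper":255},{"dx":0,"dy":0,"dz":-0.08,"yaw":0,"gripper":255},{"dx":0,"dy":0,"dz":0,"yaw":0,"gripper":255}]'
python3 -c "
from h import *
st()"
```

```text
clock: 7.63
ee_pos: [550.5, 114.7, 91.6]
tcp_rot: [0.707, 0.001, -0.001, -0.707]
force: [-0.5, 0.7, -0.7]
width: 46.7
clock: 8.3
ee_pos: [643.1, -0.3, 91.4]
tcp_rot: [0.707, 0.0, -0.001, -0.707]
force: [0.4, 0.7, -0.9]
width: 46.4
clock: 8.97
ee_pos: [642.0, 1.5, 53.3]
tcp_rot: [-0.707, -0.0, 0.002, 0.708]
force: [-4.0, 0.4, 6.0]
width: 46.6
t 8.97 p [642.    1.5  53.3] jaw 0.2 ax [-0.003  1.     0.001] w 46.6 F [-4.   0.4  6. ]
```

```bash

python3 -m jog '[{"dx":0,"dy":0,"dz":0,"yaw":0,"gripper":0},{"dx":0,"dy":0,"dz":0,"yaw":0,"gripper":0},{"dx":0,"dy":0,"dz":0,"yaw":0,"gripper":0},{"dx":0,"dy":0,"dz":0,"yaw":0,"gripper":0},{"dx":0,"dy":0,"dz":0.5,"yaw":0,"gripper":0},{"dx":0,"dy":0,"dz":0.8,"yaw":0,"gripper":0},{"dx":0,"dy":0,"dz":0.9,"yaw":0,"gripper":0},{"dx":0,"dy":0,"dz":0.9,"yaw":0,"gripper":0}]'
python3 -m jog '[{"dx":-0.6,"dy":-0.25,"dz":0.4,"yaw":0,"gripper":0},{"dx":-0.6,"dy":-0.25,"dz":0,"yaw":0,"gripper":0},{"dx":-0.6,"dy":-0.25,"dz":0,"yaw":0,"gripper":0},{"dx":-0.6,"dy":-0.25,"dz":0,"yaw":0,"gripper":0},{"dx":-0.6,"dy":-0.25,"dz":0,"yaw":0,"gripper":0},{"dx":-0.6,"dy":-0.25,"dz":0,"yaw":0,"gripper":0},{"dx":-0.6,"dy":-0.25,"dz":0,"yaw":0,"gripper":0},{"dx":-0.58,"dy":-0.25,"dz":0,"yaw":0,"gripper":0}]'
python3 -m jog '[{"dx":0,"dy":0,"dz":0,"yaw":0,"gripper":0},{"dx":0,"dy":0,"dz":0,"yaw":0,"gripper":0},{"dx":0,"dy":0,"dz":0,"yaw":0,"gripper":0},{"dx":0,"dy":0,"dz":0,"yaw":0,"gripper":0},{"dx":0,"dy":0,"dz":0,"yaw":0,"gripper":0},{"dx":0,"dy":0,"dz":0,"yaw":0,"gripper":0},{"dx":0,"dy":0,"dz":0,"yaw":0,"gripper":0},{"dx":0,"dy":0,"dz":0,"yaw":0,"gripper":0}]'
python3 -c "
from h import *
wsnap('w4.png')"
```

```text
clock: 9.63
ee_pos: [642.8, 0.4, 177.6]
tcp_rot: [0.707, 0.0, -0.001, -0.707]
force: [0.8, 0.8, 0.3]
width: 85.3
clock: 10.3
ee_pos: [450.9, -80.0, 193.0]
tcp_rot: [0.707, 0.001, -0.001, -0.707]
force: [0.0, -0.4, 0.3]
width: 85.3
clock: 10.97
ee_pos: [452.5, -79.4, 192.8]
tcp_rot: [0.707, 0.001, -0.001, -0.707]
force: [0.8, 0.1, -0.2]
width: 85.3
t 10.97 p [452.5 -79.4 192.8] jaw 0.2 ax [-0.003  1.    -0.   ] w 85.3 F [ 0.8  0.1 -0.2]
```

View pics/w4.png

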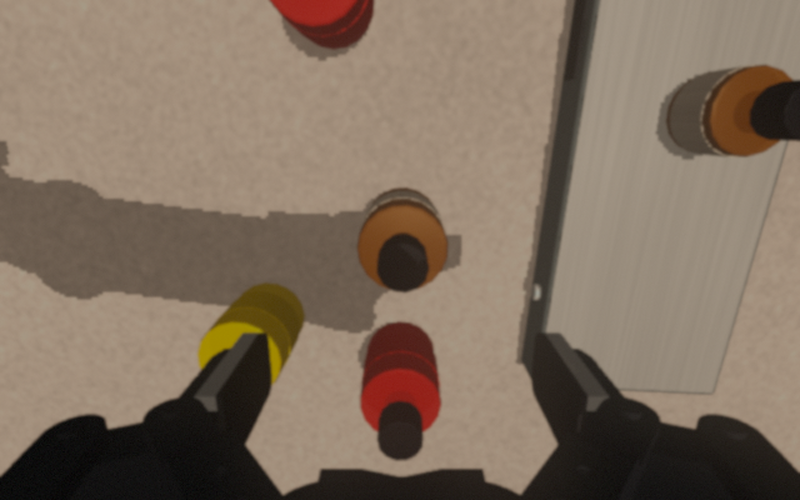

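Bottle3's cap is at (402,262), bottle1 stands on the plate at (760,110), and the red and yellow look-alikes are clear of the jaws.

```bash
python3 - <<'E'
from h import *
np.set_printoptions(precision=1,suppress=True)
f='w4.png'
print(W(f,402,258,112),W(f,402,245,76),'b1',W(f,752,110,84),'plate',W(f,523,360,40),W(f,715,393,40),'reds',W(f,400,440,112),W(f,238,350,76),W(f,318,8,76))
E
```

```text
[453.2 -72.3 112. ] [453.3 -75.   76. ] b1 [640.    2.3  84. ] plate [ 543.3 -172.7   40. ] [ 691.3 -200.5   40. ] reds [ 452.3 -185.2  112. ] [ 347.6 -145.4   76. ] [409.3  52.2  76. ]
```

```bash

python3 -m jog '[{"dx":0,"dy":0.08,"dz":-0.3,"yaw":0,"gripper":0},{"dx":0,"dy":0,"dz":-0.7,"yaw":0,"gripper":0},{"dx":0,"dy":0,"dz":-0.7,"yaw":0,"gripper":0},{"dx":0,"dy":0,"dz":-0.7,"yaw":0,"gripper":0},{"dx":0,"dy":0,"dz":-0.7,"yaw":0,"gripper":0},{"dx":0,"dy":0,"dz":-0.4,"yaw":0,"gripper":0},{"dx":0,"dy":0,"dz":-0.2,"yaw":0,"gripper":0},{"dx":0,"dy":0,"dz":0,"yaw":0,"gripper":0}]'
python3 -m jog '[{"dx":0,"dy":0,"dz":0,"yaw":0,"gripper":255},{"dx":0,"dy":0,"dz":0,"yaw":0,"gripper":255},{"dx":0,"dy":0,"dz":0,"yaw":0,"gripper":255},{"dx":0,"dy":0,"dz":0,"yaw":0,"gripper":255},{"dx":0,"dy":0,"dz":0,"yaw":0,"gripper":255},{"dx":0,"dy":0,"dz":0,"yaw":0,"gripper":255},{"dx":0,"dy":0,"dz":0,"yaw":0,"gripper":255},{"dx":0,"dy":0,"dz":0,"yaw":0,"gripper":255}]'
python3 -m jog '[{"dx":0,"dy":0,"dz":0.2,"yaw":0,"gripper":255},{"dx":0,"dy":0,"dz":0.3,"yaw":0,"gripper":255},{"dx":0,"dy":0,"dz":0.3,"yaw":0,"gripper":255},{"dx":0,"dy":0,"dz":0.3,"yaw":0,"gripper":255},{"dx":0,"dy":0,"dz":0.3,"yaw":0,"gripper":255},{"dx":0,"dy":0,"dz":0.3,"yaw":0,"gripper":255},{"dx":0,"dy":0,"dz":0.3,"yaw":0,"gripper":255},{"dx":0,"dy":0,"dz":0,"yaw":0,"gripper":255}]'
```

```text
clock: 11.68
ee_pos: [451.5, -76.3, 43.5]
tcp_rot: [-0.707, 0.0, 0.002, 0.707]
force: [0.3, -0.3, -0.3]
width: 85.6
clock: 12.35
ee_pos: [453.1, -76.5, 46.3]
tcp_rot: [0.707, 0.002, -0.0, -0.707]
force: [-0.4, 0.3, 6.8]
width: 54.5
clock: 13.02
ee_pos: [453.3, -76.4, 127.3]
tcp_rot: [0.707, 0.003, 0.001, -0.707]
force: [0.5, -0.1, -2.0]
width: 54.7
```

```bash

for i in 1 2; do python3 -m jog '[{"dx":0.29,"dy":-0.045,"dz":0,"yaw":0,"gripper":255},{"dx":0.29,"dy":-0.045,"dz":0,"yaw":0,"gripper":255},{"dx":0.29,"dy":-0.045,"dz":0,"yaw":0,"gripper":255},{"dx":0.29,"dy":-0.045,"dz":0,"yaw":0,"gripper":255},{"dx":0.29,"dy":-0.045,"dz":0,"yaw":0,"gripper":255},{"dx":0.29,"dy":-0.045,"dz":0,"yaw":0,"gripper":255},{"dx":0.29,"dy":-0.045,"dz":0,"yaw":0,"gripper":255},{"dx":0.29,"dy":-0.045,"dz":0,"yaw":0,"gripper":255}]'; done
python3 -m jog '[{"dx":0,"dy":0,"dz":0,"yaw":0,"gripper":255},{"dx":0,"dy":0,"dz":-0.2,"yaw":0,"gripper":255},{"dx":0,"dy":0,"dz":-0.2,"yaw":0,"gripper":255},{"dx":0,"dy":0,"dz":-0.2,"yaw":0,"gripper":255},{"dx":0,"dy":0,"dz":-0.2,"yaw":0,"gripper":255},{"dx":0,"dy":0,"dz":-0.1,"yaw":0,"gripper":255},{"dx":0,"dy":0,"dz":-0.08,"yaw":0,"gripper":255},{"dx":0,"dy":0,"dz":0,"yaw":0,"gripper":255}]'
python3 -m jog '[{"dx":0,"dy":0,"dz":0,"yaw":0,"gripper":0},{"dx":0,"dy":0,"dz":0,"yaw":0,"gripper":0},{"dx":0,"dy":0,"dz":0,"yaw":0,"gripper":0},{"dx":0,"dy":0,"dz":0,"yaw":0,"gripper":0},{"dx":0,"dy":0,"dz":0.5,"yaw":0,"gripper":0},{"dx":0,"dy":0,"dz":0.8,"yaw":0,"gripper":0},{"dx":0,"dy":0,"dz":0.9,"yaw":0,"gripper":0},{"dx":0,"dy":0,"dz":0.9,"yaw":0,"gripper":0}]'
```

```text
clock: 13.68
ee_pos: [546.6, -91.0, 124.1]
tcp_rot: [0.707, 0.001, -0.001, -0.707]
force: [-0.1, 0.2, -3.1]
width: 54.4
clock: 14.35
ee_pos: [639.1, -105.4, 123.7]
tcp_rot: [0.707, 0.001, -0.001, -0.707]
force: [-0.2, 0.5, -3.0]
width: 54.6
clock: 15.02
ee_pos: [636.3, -104.8, 86.5]
tcp_rot: [-0.707, 0.0, 0.002, 0.708]
force: [-4.5, 2.0, 6.8]
width: 54.1
clock: 15.68
ee_pos: [637.3, -105.1, 210.4]
tcp_rot: [0.707, 0.0, -0.001, -0.707]
force: [1.1, -0.9, -0.1]
width: 85.5
```

```bash

for i in 1 2; do python3 -m jog '[{"dx":-0.26,"dy":-0.44,"dz":0.05,"yaw":0.78,"gripper":0},{"dx":-0.26,"dy":-0.44,"dz":0.05,"yaw":0.78,"gripper":0},{"dx":-0.26,"dy":-0.44,"dz":0.05,"yaw":0.78,"gripper":0},{"dx":-0.26,"dy":-0.44,"dz":0.05,"yaw":0.78,"gripper":0},{"dx":-0.26,"dy":-0.44,"dz":0.05,"yaw":0.78,"gripper":0},{"dx":-0.26,"dy":-0.44,"dz":0.05,"yaw":0.78,"gripper":0},{"dx":-0.26,"dy":-0.44,"dz":0.05,"yaw":0.78,"gripper":0},{"dx":-0.26,"dy":-0.44,"dz":0.05,"yaw":0.78,"gripper":0}]'; done
python3 -m jog '[{"dx":0,"dy":0,"dz":0,"yaw":0,"gripper":0},{"dx":0,"dy":0,"dz":0,"yaw":0,"gripper":0},{"dx":0,"dy":0,"dz":0,"yaw":0,"gripper":0},{"dx":0,"dy":0,"dz":0,"yaw":0,"gripper":0},{"dx":0,"dy":0,"dz":0,"yaw":0,"gripper":0},{"dx":0,"dy":0,"dz":0,"yaw":0,"gripper":0},{"dx":0,"dy":0,"dz":0,"yaw":0,"gripper":0},{"dx":0,"dy":0,"dz":0,"yaw":0,"gripper":0}]'
python3 - <<'E'
from h import *
wsnap('w5.png')
t=viewer.camera('top')[:,:,::-1];s=viewer.camera('scene')[:,:,::-1]
cv2.imwrite('pics/full_t5.png',t)
f=lambda i,sc:cv2.resize(i,None,fx=sc,fy=sc,interpolation=cv2.INTER_CUBIC)
a=f(t[140:260,160:380],3)   #660x360
b=f(t[180:255,165:205],3.2)
c=f(s[150:320,200:520],1.4) # 448x238
o=np.zeros((600,800,3),np.uint8);o[:360,:660]=a;o[360:598,:448]=c
d=f(s[235:310,430:500],4)[:238];o[360:360+d.shape[0],450:450+d.shape[1]]=d
cv2.imwrite('pics/t5c.png',o)
E
```

```text
clock: 16.35
ee_pos: [554.1, -246.8, 225.8]
tcp_rot: [0.669, 0.229, -0.229, -0.669]
force: [-0.6, -0.4, -0.4]
width: 85.1
clock: 17.02
ee_pos: [470.7, -387.7, 241.7]
tcp_rot: [0.56, 0.432, -0.432, -0.56]
force: [-0.9, 0.8, 0.5]
width: 85.3
clock: 17.68
ee_pos: [471.7, -386.2, 241.7]
tcp_rot: [-0.561, -0.431, 0.431, 0.561]
force: [-0.9, -0.2, -0.3]
width: 85.2
t 17.68 p [ 471.7 -386.2  241.7] jaw 75.1 ax [-0.966  0.258  0.   ] w 85.2 F [-0.9 -0.2 -0.3]
```

View pics/w5.png

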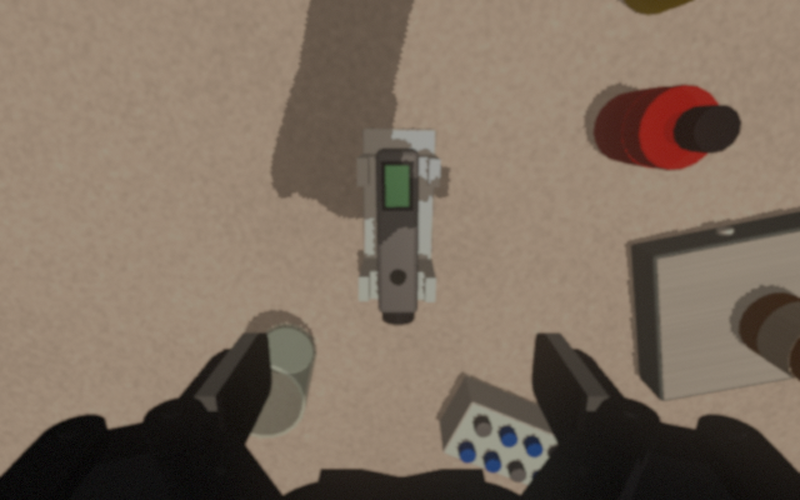

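View pics/t5c.png

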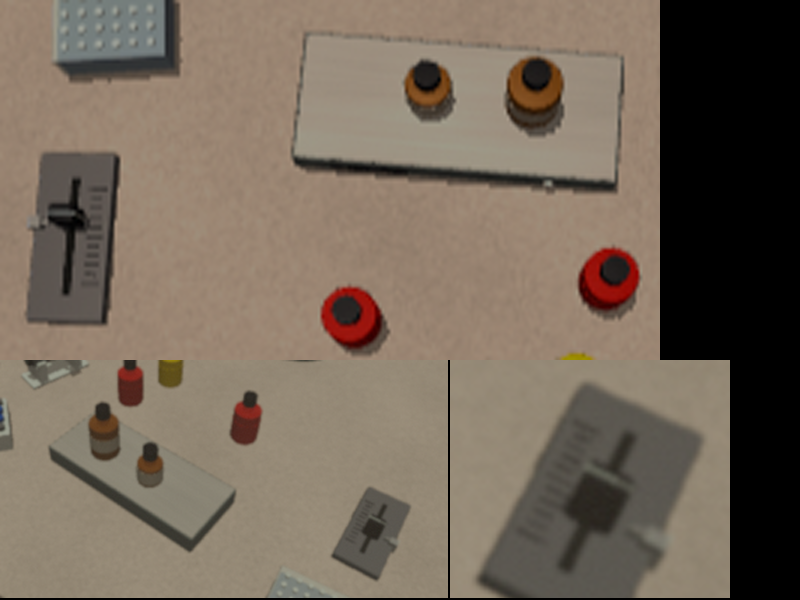

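Both bottles stand on the plate and the slider sits level with the pointer to the eye. The thermometer lies nose-down in the wrist image, with its rear top edge at (397,152) and nozzle tip at (398,320). Working out the numbers next.

```bash
python3 - <<'E'
from h import *
np.set_printoptions(precision=1,suppress=True)
f='w5.png'
print('rear',W(f,397,152,77),'front bar',W(f,398,310,77),'nozzle',W(f,398,322,61),'L/R',W(f,377,240,77),W(f,418,240,77))
print('cradle',[W(f,*p,0) for p in((363,130),(436,130))],[W(f,*p,59) for p in((359,300),(436,300))])
D=lambda x,y,z:ray('top',160+x/3,140+y/3,z)
print('slider',D(66,212,56),'ptr',D(45,219,20),D(30,222,20))
print('b1',D(427,73,120),'b3',D(537,70,152))
print('base',np.mean([D(*p,16) for p in((43,153),(118,154),(104,322),(28,319))],0))
P=[D(*p,40) for p in((305,34),(622,57),(613,184),(295,158))];print(P,np.mean(P,0))
E
```

```text
rear [ 418.7 -373.4   77. ] front bar [ 529.6 -402.5   77. ] nozzle [ 546.2 -407.1   61. ] L/R [ 473.8 -402.9   77. ] [ 481.3 -374.8   77. ]
cradle [array([ 398.6, -397.7,    0. ]), array([ 414.2, -339.3,    0. ])] [array([ 521. , -431.9,   59. ]), array([ 536.6, -373.7,   59. ])]
slider [503.9 363.4  56. ] ptr [502.6 396.2  20. ] [499.  411.5  20. ]
b1 [641.2  -1.4 120. ] b3 [ 637.1 -108.7  152. ]
base [486.3 366.2  16. ]
[array([705.7, 132.9,  40. ]), array([ 689.1, -203.5,   40. ]), array([ 551.3, -194.4,   40. ]), array([570.2, 136. ,  40. ])] [629.1 -32.2  40. ]
```

```bash

python3 -m jog '[{"dx":0.14,"dy":-0.06,"dz":-0.4,"yaw":0,"gripper":0},{"dx":0,"dy":0,"dz":-0.9,"yaw":0,"gripper":0},{"dx":0,"dy":0,"dz":-0.9,"yaw":0,"gripper":0},{"dx":0,"dy":0,"dz":-0.9,"yaw":0,"gripper":0},{"dx":0,"dy":0,"dz":-0.9,"yaw":0,"gripper":0},{"dx":0,"dy":0,"dz":-0.64,"yaw":0,"gripper":0},{"dx":0,"dy":0,"dz":-0.4,"yaw":0,"gripper":0},{"dx":0,"dy":0,"dz":0,"yaw":0,"gripper":0}]'
python3 -m jog '[{"dx":0,"dy":0,"dz":0,"yaw":0,"gripper":255},{"dx":0,"dy":0,"dz":0,"yaw":0,"gripper":255},{"dx":0,"dy":0,"dz":0,"yaw":0,"gripper":255},{"dx":0,"dy":0,"dz":0,"yaw":0,"gripper":255},{"dx":0,"dy":0,"dz":0,"yaw":0,"gripper":255},{"dx":0,"dy":0,"dz":0,"yaw":0,"gripper":255},{"dx":0,"dy":0,"dz":0,"yaw":0,"gripper":255},{"dx":0,"dy":0,"dz":0,"yaw":0,"gripper":255}]'
python3 -c "
from h import *
st()"
python3 -m jog '[{"dx":0,"dy":0,"dz":0.2,"yaw":0,"gripper":255},{"dx":0,"dy":0,"dz":0.4,"yaw":0,"gripper":255},{"dx":0,"dy":0,"dz":0.5,"yaw":0,"gripper":255},{"dx":0,"dy":0,"dz":0.5,"yaw":0,"gripper":255},{"dx":0,"dy":0,"dz":0.6,"yaw":0,"gripper":255},{"dx":0,"dy":0,"dz":0.6,"yaw":0,"gripper":255},{"dx":0,"dy":0,"dz":0.6,"yaw":0,"gripper":255},{"dx":0,"dy":0,"dz":0.6,"yaw":0,"gripper":255}]'
python3 -c "
from h import *
st();wsnap('w6.png')"
```

```text
clock: 18.5
ee_pos: [474.8, -387.4, 36.3]
tcp_rot: [-0.558, -0.43, 0.431, 0.563]
force: [-0.4, 0.2, 0.0]
width: 85.2
clock: 19.17
ee_pos: [477.9, -390.0, 41.7]
tcp_rot: [0.562, 0.431, -0.43, -0.56]
force: [-0.2, -0.5, 7.8]
width: 29.4
t 19.17 p [ 477.9 -390.    41.7] jaw 75.0 ax [-0.966  0.258 -0.003] w 29.4 F [-0.2 -0.5  7.8]
clock: 19.83
ee_pos: [476.3, -388.5, 201.4]
tcp_rot: [-0.561, -0.431, 0.431, 0.561]
force: [-0.2, -0.5, -1.3]
width: 29.4
t 19.83 p [ 476.3 -388.5  201.4] jaw 75.0 ax [-0.966  0.258  0.001] w 29.4 F [-0.2 -0.5 -1.3]
t 19.83 p [ 476.3 -388.5  201.4] jaw 75.0 ax [-0.966  0.258  0.001] w 29.4 F [-0.2 -0.5 -1.3]
```

View pics/w6.png

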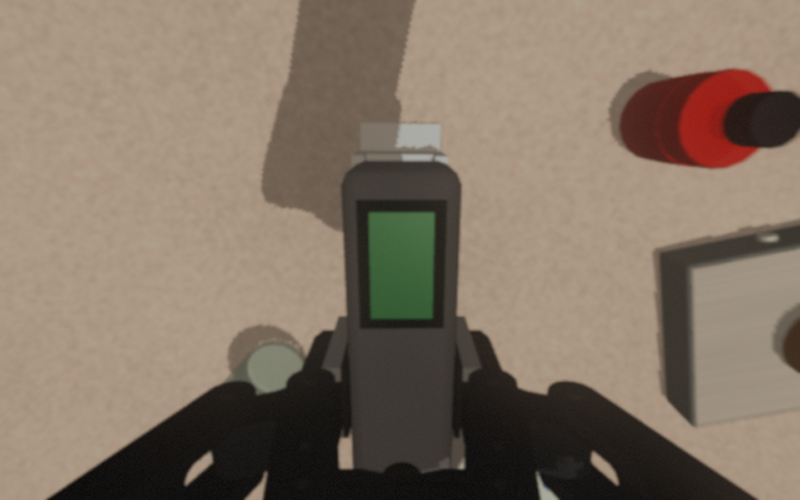

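The thermometer is held straight, with the display up and toward the robot. Before aiming I'll check by image difference that the bottles haven't been knocked.

```bash
cat >> h.py <<'E'
def amber(cam,im=None):
    im=viewer.camera(cam)[:,:,::-1] if im is None else im
    h=cv2.cvtColor(np.ascontiguousarray(im),cv2.COLOR_BGR2HSV)
    m=cv2.inRange(h,(8,130,60),(18,255,255))
    n,_,s,c=cv2.connectedComponentsWithStats(m)
    print(cam,[(s[i,4],np.round(c[i],1)) for i in range(1,n) if 25<s[i,4]<1500])
E
python3 - <<'E'
from h import *
amber('top',cv2.imread('pics/full_t5.png'));amber('top')
E
for i in 1 2; do python3 -m jog '[{"dx":-0.016,"dy":0.61,"dz":0,"yaw":0.16,"gripper":255},{"dx":-0.016,"dy":0.61,"dz":0,"yaw":0.16,"gripper":255},{"dx":-0.016,"dy":0.61,"dz":0,"yaw":0.16,"gripper":255},{"dx":-0.016,"dy":0.61,"dz":0,"yaw":0.16,"gripper":255},{"dx":-0.016,"dy":0.61,"dz":0,"yaw":0.16,"gripper":255},{"dx":-0.016,"dy":0.61,"dz":0,"yaw":0.16,"gripper":255},{"dx":-0.016,"dy":0.61,"dz":0,"yaw":0.16,"gripper":255},{"dx":-0.016,"dy":0.61,"dz":0,"yaw":0.16,"gripper":255}]'; done
python3 - <<'E'
from h import *
amber('top');amber('scene')
E
```

```text
top [(np.int32(1106), array([ 19.9, 137.5])), (np.int32(170), array([337.7, 169.1])), (np.int32(105), array([302.2, 169.8]))]
top [(np.int32(1104), array([ 19.9, 137.5])), (np.int32(171), array([337.6, 169.1])), (np.int32(106), array([302.2, 169.7]))]
clock: 20.6
ee_pos: [470.6, -192.4, 199.3]
tcp_rot: [-0.53, -0.467, 0.468, 0.531]
force: [0.3, 0.3, -1.6]
width: 29.2
clock: 21.27
ee_pos: [465.4, 2.3, 199.4]
tcp_rot: [-0.498, -0.501, 0.502, 0.499]
force: [0.8, -0.3, -1.3]
width: 29.7
top [(np.int32(1103), array([ 19.9, 137.5])), (np.int32(168), array([337.6, 169.1]))]
scene [(np.int32(378), array([264.7,   6.8])), (np.int32(1124), array([319.4,  12.1])), (np.int32(82), array([390.3,  36.1])), (np.int32(242), array([616.9, 101. ])), (np.int32(257), array([273.8, 197.7])), (np.int32(146), array([306.9, 224.9]))]
```

```bash

python3 -m jog '[{"dx":0,"dy":0,"dz":-0.4,"yaw":0,"gripper":255},{"dx":0,"dy":0,"dz":-0.6,"yaw":0,"gripper":255},{"dx":0,"dy":0,"dz":-0.6,"yaw":0,"gripper":255},{"dx":0,"dy":0,"dz":-0.6,"yaw":0,"gripper":255},{"dx":0,"dy":0,"dz":-0.6,"yaw":0,"gripper":255},{"dx":0,"dy":0,"dz":-0.6,"yaw":0,"gripper":255},{"dx":0,"dy":0,"dz":-0.4,"yaw":0,"gripper":255},{"dx":0,"dy":0,"dz":-0.18,"yaw":0,"gripper":255}]'
for i in 1 2; do python3 -m jog '[{"dx":0,"dy":0,"dz":0,"yaw":0,"gripper":255},{"dx":0,"dy":0,"dz":0,"yaw":0,"gripper":255},{"dx":0,"dy":0,"dz":0,"yaw":0,"gripper":255},{"dx":0,"dy":0,"dz":0,"yaw":0,"gripper":255},{"dx":0,"dy":0,"dz":0,"yaw":0,"gripper":255},{"dx":0,"dy":0,"dz":0,"yaw":0,"gripper":255},{"dx":0,"dy":0,"dz":0,"yaw":0,"gripper":255},{"dx":0,"dy":0,"dz":0,"yaw":0,"gripper":255}]'; done
python3 - <<'E'
from h import *
st();snap('scene','s7.png',(220,130,420,280),4);amber('scene')
E
```

```text
clock: 22.03
ee_pos: [464.9, 0.6, 38.6]
tcp_rot: [-0.497, -0.5, 0.503, 0.499]
force: [-0.2, 0.4, -1.9]
width: 28.8
clock: 22.7
ee_pos: [467.0, 1.3, 41.2]
tcp_rot: [0.498, 0.502, -0.502, -0.498]
force: [-0.2, 0.0, -1.6]
width: 29.4
clock: 23.37
ee_pos: [466.8, 1.3, 40.9]
tcp_rot: [-0.498, -0.502, 0.502, 0.498]
force: [-0.6, -0.0, -0.4]
width: 29.4
t 23.37 p [466.8   1.3  40.9] jaw 90.4 ax [-1.    -0.007 -0.   ] w 29.4 F [-0.6 -0.  -0.4]
scene [(np.int32(379), array([264.7,   6.8])), (np.int32(1355), array([323.3,  12.8])), (np.int32(300), array([389.1,  25.3])), (np.int32(295), array([616.2, 101.4])), (np.int32(254), array([273.9, 197.7])), (np.int32(147), array([306.9, 224.9]))]
```

View pics/s7.png

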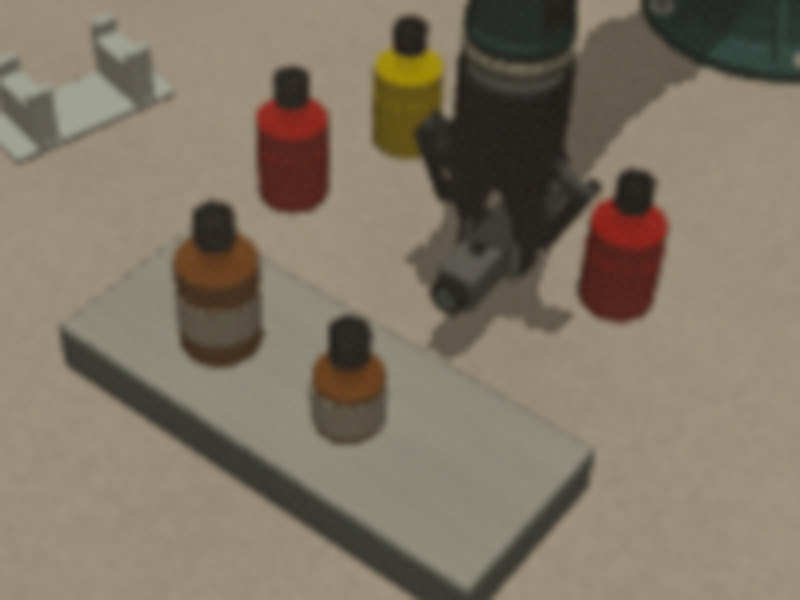

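The thermometer points at bottle1. Checking the lens pixel (452,293) and the label middle (348,408) against the model.

```bash
python3 - <<'E'
from h import *
g=lambda p:np.round((p-[220,130])*4)
print(g(proj('scene',[537,0.8,62])), 'label front', g(proj('scene',[642,0.5,62])), g(proj('scene',[642,.5,120])))
print(ray('scene',220+452/4,130+293/4,62),'cap',ray('scene',220+349/4,130+325/4,120),'b3cap',ray('scene',220+214/4,130+212/4,152))
E
python3 -m jog '[{"dx":0,"dy":0,"dz":0,"yaw":0,"gripper":255},{"dx":0,"dy":0,"dz":0,"yaw":0,"gripper":255},{"dx":0,"dy":0,"dz":0,"yaw":0,"gripper":255},{"dx":0,"dy":0,"dz":0,"yaw":0,"gripper":255},{"dx":0,"dy":0,"dz":0,"yaw":0,"gripper":255},{"dx":0,"dy":0,"dz":0,"yaw":0,"gripper":255},{"dx":0,"dy":0,"dz":0,"yaw":0,"gripper":255},{"dx":0,"dy":0,"dz":0,"yaw":0,"gripper":255}]'
```

```text
[439. 297.] label front [347. 392.] [348. 328.]
[528.51379954   5.25709146  62.        ] cap [ 6.39560551e+02 -5.26667501e-01  1.20000000e+02] b3cap [ 635.44886449 -106.49629394  152.        ]
clock: 24.13
ee_pos: [466.8, 1.3, 40.9]
tcp_rot: [0.498, 0.502, -0.502, -0.498]
force: [-0.4, 0.6, -1.3]
width: 29.3
```

Bottle1 aim held about 1.5 s. Moving to bottle3 (label at z 78, y≈-105).

```bash

python3 -m jog '[{"dx":0,"dy":0,"dz":0.2,"yaw":0,"gripper":255},{"dx":0,"dy":-0.4,"dz":0.2,"yaw":0,"gripper":255},{"dx":-0.05,"dy":-0.4,"dz":0,"yaw":0,"gripper":255},{"dx":0,"dy":-0.4,"dz":0,"yaw":0,"gripper":255},{"dx":0,"dy":-0.4,"dz":0,"yaw":0,"gripper":255},{"dx":0,"dy":-0.4,"dz":0,"yaw":0,"gripper":255},{"dx":0,"dy":-0.4,"dz":0,"yaw":0,"gripper":255},{"dx":0,"dy":-0.27,"dz":0,"yaw":0,"gripper":255}]'
for i in 1 2; do python3 -m jog '[{"dx":0,"dy":0,"dz":0,"yaw":0,"gripper":255},{"dx":0,"dy":0,"dz":0,"yaw":0,"gripper":255},{"dx":0,"dy":0,"dz":0,"yaw":0,"gripper":255},{"dx":0,"dy":0,"dz":0,"yaw":0,"gripper":255},{"dx":0,"dy":0,"dz":0,"yaw":0,"gripper":255},{"dx":0,"dy":0,"dz":0,"yaw":0,"gripper":255},{"dx":0,"dy":0,"dz":0,"yaw":0,"gripper":255},{"dx":0,"dy":0,"dz":0,"yaw":0,"gripper":255}]'; done
python3 - <<'E'
from h import *
st();snap('scene','s8.png',(220,130,420,280),4);amber('scene')
E
```

```text
clock: 24.8
ee_pos: [464.7, -107.4, 57.5]
tcp_rot: [-0.499, -0.501, 0.501, 0.498]
force: [0.5, 0.1, -1.8]
width: 29.2
clock: 25.47
ee_pos: [464.8, -105.2, 56.9]
tcp_rot: [-0.498, -0.502, 0.502, 0.498]
force: [-0.0, 0.3, -2.6]
width: 29.4
clock: 26.13
ee_pos: [464.8, -105.5, 56.9]
tcp_rot: [0.498, 0.502, -0.502, -0.498]
force: [0.0, -0.0, -1.0]
width: 29.4
t 26.13 p [ 464.8 -105.5   56.9] jaw 90.4 ax [-1.    -0.007 -0.   ] w 29.4 F [ 0. -0. -1.]
scene [(np.int32(378), array([264.7,   6.8])), (np.int32(248), array([301.9,   9.5])), (np.int32(259), array([616.6, 101.1])), (np.int32(263), array([273.8, 197.9])), (np.int32(147), array([306.8, 224.9]))]
```

View pics/s8.png

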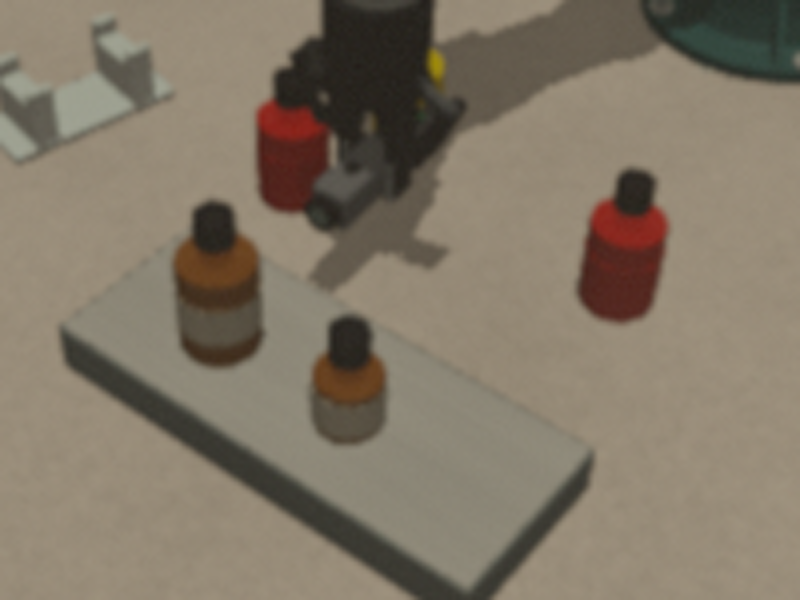

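Bottle3 aim is good: lens at (320,212), pointing at the label. I'll hold a bit more, then lift and return to the cradle.

```bash

python3 -m jog '[{"dx":0,"dy":0,"dz":0,"yaw":0,"gripper":255},{"dx":0,"dy":0,"dz":0,"yaw":0,"gripper":255},{"dx":0,"dy":0,"dz":0,"yaw":0,"gripper":255},{"dx":0,"dy":0,"dz":0,"yaw":0,"gripper":255},{"dx":0,"dy":0,"dz":0,"yaw":0,"gripper":255},{"dx":0,"dy":0,"dz":0,"yaw":0,"gripper":255},{"dx":0,"dy":0,"dz":0,"yaw":0,"gripper":255},{"dx":0,"dy":0,"dz":0,"yaw":0,"gripper":255}]'
python3 -m jog '[{"dx":0,"dy":0,"dz":0.3,"yaw":0,"gripper":255},{"dx":0,"dy":0,"dz":0.5,"yaw":0,"gripper":255},{"dx":0,"dy":0,"dz":0.6,"yaw":0,"gripper":255},{"dx":0,"dy":0,"dz":0.6,"yaw":0,"gripper":255},{"dx":0,"dy":0,"dz":0.6,"yaw":0,"gripper":255},{"dx":0,"dy":0,"dz":0.5,"yaw":0,"gripper":255},{"dx":0,"dy":0,"dz":0.4,"yaw":0,"gripper":255},{"dx":0,"dy":0,"dz":0.08,"yaw":0,"gripper":255}]'
for i in 1 2; do python3 -m jog '[{"dx":0.019,"dy":-0.443,"dz":0,"yaw":-0.16,"gripper":255},{"dx":0.019,"dy":-0.443,"dz":0,"yaw":-0.16,"gripper":255},{"dx":0.019,"dy":-0.443,"dz":0,"yaw":-0.16,"gripper":255},{"dx":0.019,"dy":-0.443,"dz":0,"yaw":-0.16,"gripper":255},{"dx":0.019,"dy":-0.443,"dz":0,"yaw":-0.16,"gripper":255},{"dx":0.019,"dy":-0.443,"dz":0,"yaw":-0.16,"gripper":255},{"dx":0.019,"dy":-0.443,"dz":0,"yaw":-0.16,"gripper":255},{"dx":0.019,"dy":-0.443,"dz":0,"yaw":-0.16,"gripper":255}]'; done
python3 -m jog '[{"dx":0,"dy":0,"dz":0,"yaw":0,"gripper":255},{"dx":0,"dy":0,"dz":0,"yaw":0,"gripper":255},{"dx":0,"dy":0,"dz":0,"yaw":0,"gripper":255},{"dx":0,"dy":0,"dz":0,"yaw":0,"gripper":255},{"dx":0,"dy":0,"dz":-0.5,"yaw":0,"gripper":255},{"dx":0,"dy":0,"dz":-0.5,"yaw":0,"gripper":255},{"dx":0,"dy":0,"dz":-0.5,"yaw":0,"gripper":255},{"dx":0,"dy":0,"dz":-0.5,"yaw":0,"gripper":255}]'
python3 -c "
from h import *
st();amber('top');amber('scene')"
```

```text
clock: 26.9
ee_pos: [464.8, -105.5, 56.9]
tcp_rot: [0.498, 0.502, -0.502, -0.498]
force: [-0.7, -0.0, -1.2]
width: 29.1
clock: 27.57
ee_pos: [466.2, -105.8, 202.6]
tcp_rot: [0.5, 0.503, -0.501, -0.497]
force: [1.1, 0.4, -1.1]
width: 29.4
clock: 28.23
ee_pos: [470.0, -247.9, 198.9]
tcp_rot: [-0.53, -0.467, 0.467, 0.532]
force: [0.0, -0.1, 0.1]
width: 29.3
clock: 28.9
ee_pos: [476.9, -390.8, 200.1]
tcp_rot: [0.561, 0.43, -0.43, -0.561]
force: [1.2, -0.7, -1.4]
width: 29.1
clock: 29.57
ee_pos: [477.5, -387.8, 119.7]
tcp_rot: [0.561, 0.431, -0.431, -0.56]
force: [0.8, -0.8, -1.7]
width: 29.2
t 29.57 p [ 477.5 -387.8  119.7] jaw 75.1 ax [-0.967  0.256 -0.001] w 29.2 F [ 0.8 -0.8 -1.7]
top [(np.int32(1105), array([ 19.9, 137.5])), (np.int32(171), array([337.7, 169.1])), (np.int32(105), array([302.2, 169.8]))]
scene [(np.int32(354), array([265.2,   6.9])), (np.int32(132), array([616.1,  99.8])), (np.int32(257), array([273.9, 197.7])), (np.int32(144), array([306.8, 225. ]))]
```

Bottles unmoved. Lowering into the cradle, releasing, and lifting off.

```bash

python3 -m jog '[{"dx":0,"dy":0,"dz":-0.4,"yaw":0,"gripper":255},{"dx":0,"dy":0,"dz":-0.4,"yaw":0,"gripper":255},{"dx":0,"dy":0,"dz":-0.4,"yaw":0,"gripper":255},{"dx":0,"dy":0,"dz":-0.3,"yaw":0,"gripper":255},{"dx":0,"dy":0,"dz":-0.2,"yaw":0,"gripper":255},{"dx":0,"dy":0,"dz":-0.15,"yaw":0,"gripper":255},{"dx":0,"dy":0,"dz":-0.13,"yaw":0,"gripper":255},{"dx":0,"dy":0,"dz":0,"yaw":0,"gripper":255}]'
python3 -m jog '[{"dx":0,"dy":0,"dz":0,"yaw":0,"gripper":255},{"dx":0,"dy":0,"dz":0,"yaw":0,"gripper":255},{"dx":0,"dy":0,"dz":0,"yaw":0,"gripper":0},{"dx":0,"dy":0,"dz":0,"yaw":0,"gripper":0},{"dx":0,"dy":0,"dz":0,"yaw":0,"gripper":0},{"dx":0,"dy":0,"dz":0,"yaw":0,"gripper":0},{"dx":0,"dy":0,"dz":0,"yaw":0,"gripper":0},{"dx":0,"dy":0,"dz":0,"yaw":0,"gripper":0}]'
python3 -m jog '[{"dx":0,"dy":0,"dz":0.3,"yaw":0,"gripper":0},{"dx":0,"dy":0,"dz":0.7,"yaw":0,"gripper":0},{"dx":0,"dy":0,"dz":0.8,"yaw":0,"gripper":0},{"dx":0,"dy":0,"dz":0.8,"yaw":0,"gripper":0},{"dx":0,"dy":0,"dz":0.8,"yaw":0,"gripper":0},{"dx":0,"dy":0,"dz":0.8,"yaw":0,"gripper":0},{"dx":0,"dy":0,"dz":0.8,"yaw":0,"gripper":0},{"dx":0,"dy":0,"dz":0,"yaw":0,"gripper":0}]'
python3 - <<'E'
from h import *
wsnap('w9.png')
t=viewer.camera('top')[:,:,::-1];s=viewer.camera('scene')[:,:,::-1]
f=lambda i,sc:cv2.resize(i,None,fx=sc,fy=sc,interpolation=cv2.INTER_CUBIC)
o=np.zeros((600,800,3),np.uint8)
o[:400,:640]=cv2.imread('pics/full_w9.png')
o[400:600,:266]=f(s[100:200,200:333],2)
o[400:600,270:510]=f(s[220:320,410:530],2)
o[400:600,514:800]=f(t[170:270,160:303],2)
cv2.imwrite('pics/w9c.png',o)
E
```

```text
clock: 30.33
ee_pos: [477.8, -389.4, 41.9]
tcp_rot: [0.561, 0.431, -0.431, -0.56]
force: [-0.5, -0.1, -1.8]
width: 29.2
clock: 31.0
ee_pos: [476.9, -389.0, 40.8]
tcp_rot: [-0.561, -0.431, 0.431, 0.561]
force: [-0.9, 0.1, 0.7]
width: 85.4
clock: 31.67
ee_pos: [480.5, -391.7, 249.0]
tcp_rot: [0.566, 0.432, -0.429, -0.556]
force: [0.7, -1.2, -0.9]
width: 85.2
t 31.67 p [ 480.5 -391.7  249. ] jaw 75.0 ax [-0.966  0.259 -0.013] w 85.2 F [ 0.7 -1.2 -0.9]
```

View pics/w9c.png

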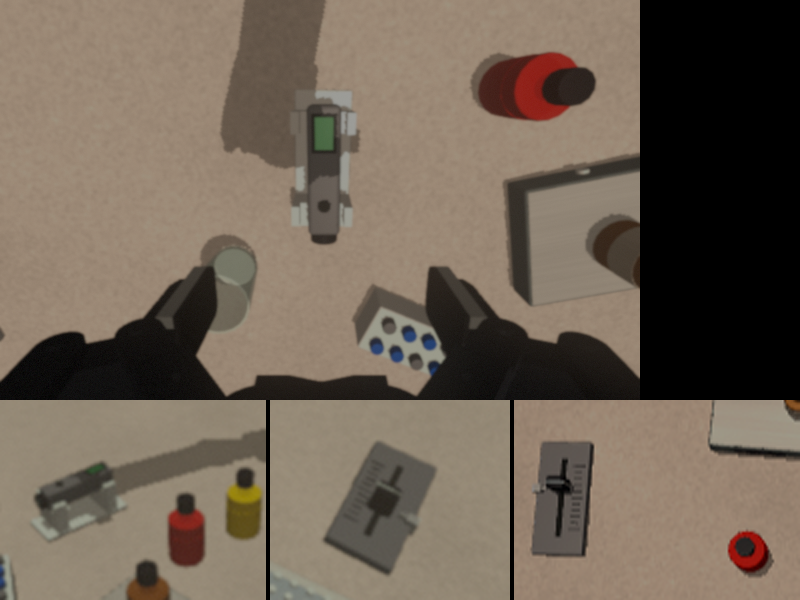

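The thermometer lies in the cradle (about (323,170)), the slider is still level with the pointer, and nothing else has shifted. Going to the slider.

```bash

for i in 1 2 3; do python3 -m jog '[{"dx":0.026,"dy":0.79,"dz":0,"yaw":-0.52,"gripper":0},{"dx":0.026,"dy":0.79,"dz":0,"yaw":-0.52,"gripper":0},{"dx":0.026,"dy":0.79,"dz":0,"yaw":-0.52,"gripper":0},{"dx":0.026,"dy":0.79,"dz":0,"yaw":-0.52,"gripper":0},{"dx":0.026,"dy":0.79,"dz":0,"yaw":-0.52,"gripper":0},{"dx":0.026,"dy":0.79,"dz":0,"yaw":-0.52,"gripper":0},{"dx":0.026,"dy":0.79,"dz":0,"yaw":-0.52,"gripper":0},{"dx":0.026,"dy":0.79,"dz":0,"yaw":-0.52,"gripper":0}]'; done
python3 -c "
from h import *
st();amber('scene')"
```

```text
clock: 32.48
ee_pos: [483.5, -134.5, 239.3]
tcp_rot: [-0.64, -0.297, 0.299, 0.642]
force: [1.0, 0.3, 0.8]
width: 85.2
clock: 33.15
ee_pos: [491.9, 117.6, 239.3]
tcp_rot: [0.691, 0.151, -0.154, -0.69]
force: [1.1, 0.3, -0.1]
width: 85.4
clock: 33.82
ee_pos: [500.5, 369.9, 238.8]
tcp_rot: [0.708, -0.001, -0.001, -0.706]
force: [0.3, -0.7, 0.5]
width: 85.6
t 33.82 p [500.5 369.9 238.8] jaw 0.0 ax [-0.     1.    -0.003] w 85.6 F [ 0.3 -0.7  0.5]
scene [(np.int32(376), array([264.6,   6.8])), (np.int32(237), array([617.3, 100.8])), (np.int32(252), array([273.9, 197.7])), (np.int32(143), array([306.8, 224.9]))]
```

```bash

python3 -m jog '[{"dx":0,"dy":0,"dz":-0.4,"yaw":0,"gripper":0},{"dx":0,"dy":0,"dz":-0.9,"yaw":0,"gripper":0},{"dx":0,"dy":0,"dz":-0.9,"yaw":0,"gripper":0},{"dx":0,"dy":0,"dz":-0.9,"yaw":0,"gripper":0},{"dx":0,"dy":0,"dz":-0.9,"yaw":0,"gripper":0},{"dx":0,"dy":0,"dz":-0.8,"yaw":0,"gripper":0},{"dx":0,"dy":0,"dz":-0.5,"yaw":0,"gripper":0},{"dx":0,"dy":0,"dz":-0.05,"yaw":0,"gripper":0}]'
python3 -m jog '[{"dx":0,"dy":0,"dz":0,"yaw":0,"gripper":255},{"dx":0,"dy":0,"dz":0,"yaw":0,"gripper":255},{"dx":0,"dy":0,"dz":0,"yaw":0,"gripper":255},{"dx":0,"dy":0,"dz":0,"yaw":0,"gripper":255},{"dx":0,"dy":0,"dz":0,"yaw":0,"gripper":255},{"dx":0,"dy":0,"dz":0,"yaw":0,"gripper":255},{"dx":0,"dy":0,"dz":0,"yaw":0,"gripper":255},{"dx":0,"dy":0,"dz":0,"yaw":0,"gripper":255}]'
python3 -m jog '[{"dx":-0.25,"dy":0,"dz":0,"yaw":0,"gripper":255},{"dx":-0.25,"dy":0,"dz":0,"yaw":0,"gripper":255},{"dx":-0.25,"dy":0,"dz":0,"yaw":0,"gripper":255},{"dx":-0.25,"dy":0,"dz":0,"yaw":0,"gripper":255},{"dx":-0.25,"dy":0,"dz":0,"yaw":0,"gripper":255},{"dx":-0.2,"dy":0,"dz":0,"yaw":0,"gripper":255},{"dx":-0.1,"dy":0,"dz":0,"yaw":0,"gripper":255},{"dx":0,"dy":0,"dz":0,"yaw":0,"gripper":255}]'
python3 -m jog '[{"dx":-0.05,"dy":0,"dz":0,"yaw":0,"gripper":255},{"dx":0,"dy":0,"dz":0,"yaw":0,"gripper":255},{"dx":0,"dy":0,"dz":0,"yaw":0,"gripper":255},{"dx":0,"dy":0,"dz":0,"yaw":0,"gripper":255},{"dx":0,"dy":0,"dz":0,"yaw":0,"gripper":255},{"dx":0,"dy":0,"dz":0,"yaw":0,"gripper":255},{"dx":0,"dy":0,"dz":0,"yaw":0,"gripper":255},{"dx":0,"dy":0,"dz":0,"yaw":0,"gripper":255}]'
```

```text
clock: 34.53
ee_pos: [497.7, 366.0, 21.1]
tcp_rot: [0.71, -0.002, -0.004, -0.704]
force: [-0.0, -0.7, 0.1]
width: 85.3
clock: 35.2
ee_pos: [502.8, 369.9, 28.5]
tcp_rot: [-0.707, -0.002, 0.0, 0.708]
force: [-0.1, -1.0, 6.2]
width: 19.2
clock: 35.87
ee_pos: [439.0, 369.6, 28.4]
tcp_rot: [-0.707, -0.001, 0.001, 0.707]
force: [-0.9, -1.2, 10.9]
width: 19.1
clock: 36.53
ee_pos: [438.1, 369.6, 28.4]
tcp_rot: [-0.707, -0.001, 0.0, 0.707]
force: [0.2, -0.8, 11.5]
width: 18.9
```

```bash

python3 -m jog '[{"dx":-0.06,"dy":0,"dz":0,"yaw":0,"gripper":255},{"dx":0,"dy":0,"dz":0,"yaw":0,"gripper":255},{"dx":0,"dy":0,"dz":0,"yaw":0,"gripper":255},{"dx":0,"dy":0,"dz":0,"yaw":0,"gripper":255},{"dx":0,"dy":0,"dz":0,"yaw":0,"gripper":255},{"dx":0,"dy":0,"dz":0,"yaw":0,"gripper":255},{"dx":0,"dy":0,"dz":0,"yaw":0,"gripper":255},{"dx":0,"dy":0,"dz":0,"yaw":0,"gripper":255}]'
python3 -c "
from h import *
st()"
```

```text
clock: 37.2
ee_pos: [436.8, 369.6, 28.4]
tcp_rot: [-0.707, -0.002, -0.0, 0.708]
force: [0.6, -1.5, 8.4]
width: 19.3
t 37.20 p [436.8 369.6  28.4] jaw 0.1 ax [-0.002  1.     0.002] w 19.3 F [ 0.6 -1.5  8.4]
```

```bash

python3 -m jog '[{"dx":0,"dy":0,"dz":0,"yaw":0,"gripper":0},{"dx":0,"dy":0,"dz":0,"yaw":0,"gripper":0},{"dx":0,"dy":0,"dz":0,"yaw":0,"gripper":0},{"dx":0,"dy":0,"dz":0.2,"yaw":0,"gripper":0},{"dx":0,"dy":0,"dz":0.8,"yaw":0,"gripper":0},{"dx":0,"dy":0,"dz":0.9,"yaw":0,"gripper":0},{"dx":0,"dy":0,"dz":0.9,"yaw":0,"gripper":0},{"dx":0,"dy":0,"dz":0.9,"yaw":0,"gripper":0}]'
python3 -m jog '[{"dx":0,"dy":0,"dz":0.9,"yaw":0,"gripper":0},{"dx":0,"dy":0,"dz":0.9,"yaw":0,"gripper":0},{"dx":0,"dy":0,"dz":0,"yaw":0,"gripper":0},{"dx":0,"dy":0,"dz":0,"yaw":0,"gripper":0},{"dx":0,"dy":0,"dz":0,"yaw":0,"gripper":0},{"dx":0,"dy":0,"dz":0,"yaw":0,"gripper":0},{"dx":0,"dy":0,"dz":0,"yaw":0,"gripper":0},{"dx":0,"dy":0,"dz":0,"yaw":0,"gripper":0}]'
python3 - <<'E'
from h import *
wsnap('wa.png')
s=viewer.camera('scene')[:,:,::-1]
f=lambda i,sc:cv2.resize(i,None,fx=sc,fy=sc,interpolation=cv2.INTER_CUBIC)
o=np.zeros((600,800,3),np.uint8)
o[:360,:]=f(cv2.imread('pics/full_wa.png')[90:234,240:560],2.5)
o[360:600,:600]=f(s[100:260,180:580],1.5)
cv2.imwrite('pics/wac.png',o);amber('scene',s)
E
```

```text
clock: 37.87
ee_pos: [434.6, 368.9, 176.4]
tcp_rot: [0.707, 0.001, -0.001, -0.707]
force: [0.3, 0.6, -0.1]
width: 85.2
clock: 38.53
ee_pos: [434.8, 368.7, 245.4]
tcp_rot: [0.708, 0.0, -0.002, -0.706]
force: [0.5, -0.0, -0.7]
width: 85.3
t 38.53 p [434.8 368.7 245.4] jaw 0.2 ax [-0.003  1.    -0.002] w 85.3 F [ 0.5 -0.  -0.7]
scene [(np.int32(378), array([264.7,   6.9])), (np.int32(175), array([616.8, 100.2])), (np.int32(254), array([273.8, 197.6])), (np.int32(148), array([306.9, 224.8]))]
```

View pics/wac.png

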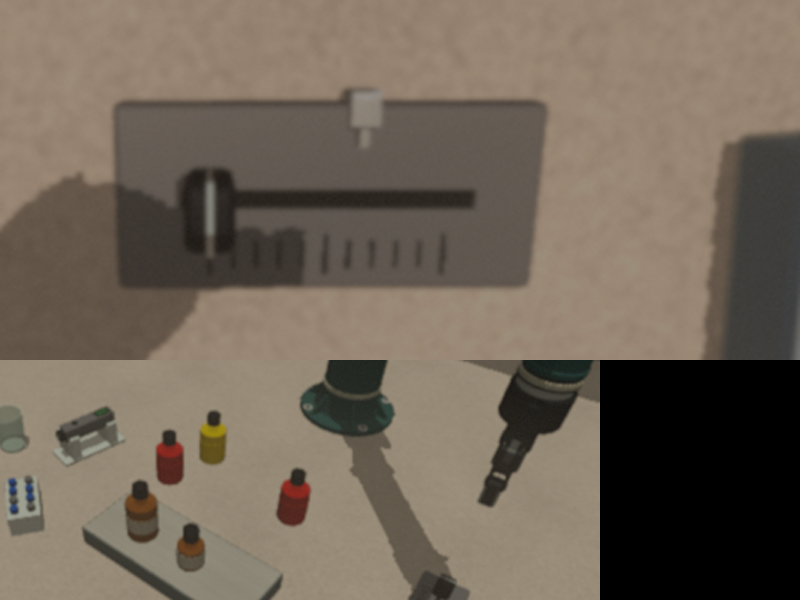

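The slider's white line is on the first (off) tick, both bottles stand on the plate, and the thermometer is in its cradle. Handing in.

```bash
python3 -c "
from h import *
print(arm.close_job());st()"
```

```text
the job is handed in; nothing more can be done
None
the job is handed in; nothing more can be done
```

The job is done and handed in at about 39 s of the 205 s allowed; the hand-in reported no verdict.

**What I did:**
- Two amber bottles were present: bottle1 (80 mm) and bottle3 (112 mm). I stood both on the plate, about 105 mm apart.
- I slid the heat slider level with the set pointer.
- I took the thermometer and aimed it at bottle1's label, then bottle3's. Each aim held steady for about 1.5–2 s, with the lens about 8 cm off the glass.
- I laid the thermometer back in its cradle, and only then slid the heat to off.

**Last checks:**
- **Bottles:** both are upright on the plate, and their positions in the image did not change during the aiming or afterwards, so I saw no sign of a knock.
- **Thermometer:** it lies in its cradle, released.
- **Slider:** its white line is on the first (off) tick. While set, it read about 504 mm along the track, against about 502 mm for the pointer.
- **Bystanders:** tube rack and beaker looked undisturbed; tip box was out of frame in the last picture, but the arm never worked near it.

**Disagreements:**
- The first two moves were refused because the rows lacked keys; nothing moved.
- During the bottle1 aim, the scene camera put the lens about 8 mm further back and 5 mm to the side of where I expected. That is inside the 14 mm tolerance, so I did not correct it.
- I viewed 15 pictures, one over the budget of 14.

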